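# Return the cross-head bit case to its labelled bay

## Robot

A 7-joint arm with a two-finger parallel gripper is mounted at the origin on the work surface. World frame = base frame: x ahead of the robot, y to its left, z up, the work surface at z = 0. Lengths are in m, angles in rad, forces in N, time in s.
With the tool pointing down it reaches from about 0.4 to 0.85 m from the base axis. Payload 10.4 kg.
Tool frame: the origin (TCP) lies midway between the tips of the shut fingers; the grasp point (between the pads) lies 19 mm behind it (grip_point_offset is the distance from the TCP to the grasp point, in m); y points along the fingers, z is the direction in which the jaws open and shut, and the axes are right-handed (so a half turn about y gives the same grasp; the last joint's range is limited). The gripper opens to 85 mm and grips with 20 to 120 N. Pads are 22 mm wide; open, the fingers measure 114 mm over their backs; the gripper's body (76 mm by 85 mm) begins 54 mm behind the grasp point. The pads swing forward as they close: fully open they stand 13 mm farther back than shut.
Start: joints at [1.251, 0.332, -0.065, 1.46, 0.022, 1.35, -0.088], TCP at [0.183, -0.598, 0.231] pointing down, gripper open.
Joint ranges: [-2.6, 2.6], [-0.5, 2.12], [-1.47, 1.34], [0.16, 2.42], [-1.27, 4.41], [0.06, 2.06], [-2.6, 2.6]. Speed limits (rad/s): [2.22, 2.22, 2.79, 2.79, 3.14, 3.14, 3.14].

## Interface

Orientations are given as a unit quaternion [x, y, z, w].
In Python, from workcell import * gives the robot as it stands.
- The arm moves only by the tool send_rows, never from a script. Its argument "motion" is a list of rows, each a list of 7 numbers: the opening in per cent of the stroke, from 0 (shut) to 100 (fully open), then the shift along the tool's x, y, z in m, then the turn, a rotation vector about the tool's x, y, z in rad. In form: [[claw, tx, ty, tz, ax, ay, az], ...]. A call has 1 to 10 rows; each row is the pose to reach, as a shift and turn from the pose commanded when the call began, along the tool's axes at that moment; what a row does not reach only later rows make up. A row lasts 1/12 s, in which the tool goes at most 41.7 mm and 7.16 degrees, less where a joint would pass 70% of its speed; a pose out of reach is approached as far as the arm can. A call with a gripper value outside its range is refused whole. The fingers move at their own pace and stop on an object; "squeeze" is the grip in N (left out, the last holds). Time passes only in rows, so rows that repeat a pose let the fingers close. It gives the time, the measured TCP pose, the force and the opening at its end, in the units of the state.
- get_obs(): the state, without advancing time (a new reading comes with each control period).
- camera(name): name is "side" or "top" or "wrist"; returns a dict with "pixels" (480x640x3 uint8, red, green, blue), "range_z" (480x640 float32, m along the optical axis (not along the pixel's ray), 0 where there is no reading), "fovy" (degrees; the focal length in pixels is half the picture's height over the tangent of half this angle, whatever the lens; pixels are square), "cx", "cy" (the principal point, pixels), "view" (4x4, takes a point from world to camera coordinates); the wrist camera has in their place "T_tool_cam" (4x4, takes a point from camera to tool coordinates, whose origin is the TCP and whose axes are the tool frame's). Camera axes: x right, y down, z forward; pixel columns grow to the right and rows downward; lengths in m; the calibration is good to about 2 mm. A picture is of the moment at which its call begins: read the wrist's pose just before it.
- hand_in(): hands the job in, once; it reports no verdict.
The state is a dict: "clock": time; "joint_pos": joint angles; "joint_velocities": joint speeds; "tau": joint torques, N m; "position": TCP position; "ee_rot": TCP orientation; "ft_force": force on the tool from outside, world axes, zero at the start; "torque": the same for the moment, N m; "grip_width": opening from 0.0 (shut) to 1.0 (fully open).
Only numpy, scipy, OpenCV 4.12 (cv2) and the standard library are available. Lean on these libraries where they do the work, as an engineer would, in place of code of your own. Each camera call takes 0.05 s, during which the arm holds its last target.

## Task

The bit case with the cross on its top has been left squeezed in among the others in the return rack: tip it forward by its top edge until it leans by itself on the rack's sloping front, then grip it and lift it out. Stand it upright in the storage bay whose label bears the same cross, fully down on the bay's floor, lowering it all the way before you let go. Leave the other two cases standing in the rack and do not disturb the jar and the dish.

Things in the scene. Friction and masses are not known exactly. Their poses are not given: they have to be found in the camera images.
- cross_case_mid (a point): Case to put away: upright black plastic bit case, 90 (x, depth) x 40 (y, thickness) x 170 (z, height) mm, 0.35 kg, raised aluminium plus-shaped cross (34 mm) on its top. Point: its middle, 85 mm above its underside. Starts upright on the rack's floor, front face 1.5 mm behind the notch. Tipped forward it balances at 28 degrees, then falls on to rest at about 33; 1 N at the top tips it.
- round_case_mid (a point): Same case but with a round disc (31 mm) on its top; same axes, point in its middle. Stays in the rack. The order of the three cases varies.
- slot_case_mid (a point): Same case but with a single bar (34 x 10 mm) on its top; same axes, point in its middle. Stays in the rack.
- rack_notch (a point): Dark steel return rack, three cases side by side 2 mm apart (42 mm pitch along y). Point: middle of the notch, a line along y where its floor (10 mm above the table) meets its sloping front. x to the rack's back, y along the row, z up. End walls at x 0 to 100 mm, 90 mm above the floor. The cases' backs (x about 92 mm) are open above a 12 mm lip, with 60 mm free behind for fingers.
- rack_slope_top (a point): Middle of the upper edge of the rack's sloping front, a plate that rises from the notch towards the rack's -x, leaning 33 degrees from vertical, 100 mm long up the slope; a tipped case comes to rest on it. Same axes as the rack.
- bay_cross_floor (a point): Storage bay for the cross case: open-topped, steel, on a plinth. Point: centre of its inner floor, 16 mm above the table. x to its back stop (30 mm high), y across, z up. Inside 54 mm wide between side walls 50 mm high, 6 mm thick; 110 mm long from back stop to the black label plate lying in front (50 mm long, top 6 mm above the floor), which bears a raised aluminium cross (42 mm).
- bay_round_floor (a point): Same bay but its label bears a round disc; same point and axes. Empty, stays empty. The three bays stand about 92 mm apart on one plinth, in any order.
- bay_slot_floor (a point): Same bay but its label bears a single bar; same point and axes. Empty, stays empty.
- jar: Glass jar with a black screw-top lid, diameter 68, height 86 mm, standing between rack and bays towards the robot. Origin at the centre of its underside. Bystander.
- dish: White ceramic dish, diameter 84, height 28 mm, standing between rack and bays, towards the far side. Origin at the centre of its underside. Bystander.
There are look-alikes about, which are no part of the job. Leave any purple or yellow look-alike of the part that bears slot_case_mid alone.

How it is judged:
On the way, in this order (a step that is already met when the one before it is completed fails the run):
1. the cross case leans forward by itself against the rack's sloping front (more than 29 degrees from upright), not touched by the fingers (angle between cross_case_mid's own z axis and vertical between 0.51 and 0.72 rad and x of cross_case_mid in the frame of rack_notch below 0 m and z of cross_case_mid in the frame of rack_notch below 0.115 m and contact force between the fingers and cross_case below 0.05 N), for 0.2 s.
2. the cross case is lifted clear of the rack (its middle more than 150 mm above the rack's floor), held by the fingers (z of cross_case_mid in the frame of rack_notch above 0.15 m and contact force between the fingers and cross_case above 0.5 N), for 0.1 s.
3. the cross case is lowered upright into the cross-labelled bay to within 8 mm of its floor, still held by the fingers (x of cross_case_mid in the frame of bay_cross_floor between -0.016 and 0.016 m and y of cross_case_mid in the frame of bay_cross_floor between -0.012 and 0.012 m and angle between cross_case_mid's own z axis and vertical below 0.07 rad and angle between the x axis of cross_case_mid and the x axis of bay_cross_floor, either way round below 0.17 rad and z of cross_case_mid in the frame of bay_cross_floor below 0.093 m and contact force between the fingers and cross_case above 0.5 N), for 0.1 s.
At the end, for the whole second after the job is handed in: Cross case released in the cross bay: within 4 mm of its floor, 16 mm along and 12 mm across of its centre, 0.07 rad of upright, 0.17 rad of its direction (either way round). Other cases within 30 mm of their start and 0.15 rad of upright; jar and dish within 40 mm of theirs (x of cross_case_mid in the frame of bay_cross_floor between -0.016 and 0.016 m and y of cross_case_mid in the frame of bay_cross_floor between -0.012 and 0.012 m and angle between cross_case_mid's own z axis and vertical below 0.07 rad and angle between the x axis of cross_case_mid and the x axis of bay_cross_floor, either way round below 0.17 rad and z of cross_case_mid in the frame of bay_cross_floor below 0.089 m and contact force between the fingers and cross_case below 0.05 N and distance of each of round_case_mid, slot_case_mid from where it was at the start of the episode below 0.03 m and angle between each of round_case_mid, slot_case_mid's own z axis and vertical below 0.15 rad and distance of each of jar, dish from where it was at the start of the episode below 0.04 m); the robot touches nothing.
It fails at once if another case is tipped (0.35 rad) or shifted by more than 40 mm (angle between any of round_case_mid, slot_case_mid's own z axis and vertical above 0.35 rad or distance of any of round_case_mid, slot_case_mid from where it was at the start of the episode above 0.04 m).
It fails at once if the jar or the dish is tipped (0.35 rad) or shifted by more than 40 mm (angle between any of jar, dish's own z axis and vertical above 0.35 rad or distance of any of jar, dish from where it was at the start of the episode above 0.04 m).
It also fails if it takes over 62 s, if anything falls off the work surface, if the arm or the gripper's body presses on something with over 40 N, if the wrist force passes 120 N, or if a joint passes its speed limit or range.

## Working session

There is one attempt and no reset: what is moved stays moved. The work goes in short steps, Python scripts to look and compute and a tool call to move; the robot and the scene stay as the last step left them, time stands still between calls to the robot, and variables do not carry over. Pictures are saved under pics/ and viewed, and the job is handed in when it is done.

Besides the shell and the picture viewer there is one more tool, called after "Call:" as name([rows], argument=value, ...), one row to a line, values as JSON. send_rows: Moves the arm, as the interface text tells. Its arguments: {"type":"object","properties":{"motion":{"type":"array"},"squeeze":{"type":"number"}},"required":["motion"]}

```bash
ls; mkdir -p pics; python3 - <<'E'
from workcell import *
import numpy as np, cv2
o=get_obs();print({k:np.round(v,3) for k,v in o.items()})
for n in("top","side","wrist"):
    c=camera(n);cv2.imwrite(f"pics/{n}0.png",c["pixels"][:,:,::-1]);np.savez(f"{n}0.npz",**c)
    print(n,c["fovy"],c["cx"],c["cy"],np.round(c.get("view",c.get("T_tool_cam")),4).tolist())
E
```

```text
pics
{'clock': np.float64(0.0), 'joint_pos': array([ 1.251,  0.333, -0.065,  1.461,  0.022,  1.35 , -0.089]), 'joint_velocities': array([ 0.001,  0.   , -0.001,  0.001,  0.   ,  0.001,  0.   ]), 'tau': array([ 1.0000e-03, -6.2544e+01,  5.0000e-02, -3.9161e+01,  1.6000e-02,
        1.0000e-02, -0.0000e+00]), 'position': array([ 0.183, -0.597,  0.23 ]), 'ee_rot': array([-0.105,  0.7  , -0.699,  0.104]), 'ft_force': array([ 0.378, -0.313, -0.375]), 'torque': array([0.029, 0.048, 0.014]), 'grip_width': np.float64(0.998)}
top 46.855575111324626 315.71758177042136 234.18050890017506 [[-0.0275, -0.9995, -0.0122, 0.0558], [-0.9974, 0.0283, -0.0657, 0.5512], [0.066, 0.0104, -0.9978, 1.3406], [0.0, 0.0, 0.0, 1.0]]
side 50.81355755299749 324.6446593393428 235.17422099916922 [[0.9991, -0.0429, 0.0025, -0.523], [-0.0293, -0.7224, -0.6909, 0.1088], [0.0314, 0.6902, -0.723, 1.2602], [0.0, 0.0, 0.0, 1.0]]
wrist 71.60082257369234 319.32413542051233 238.55434508340738 [[-0.0006, 0.9532, 0.3024, -0.0781], [0.0009, -0.3024, 0.9532, -0.1409], [1.0, 0.0008, -0.0007, -0.0002], [0.0, 0.0, 0.0, 1.0]]
```

View pics/top0.png

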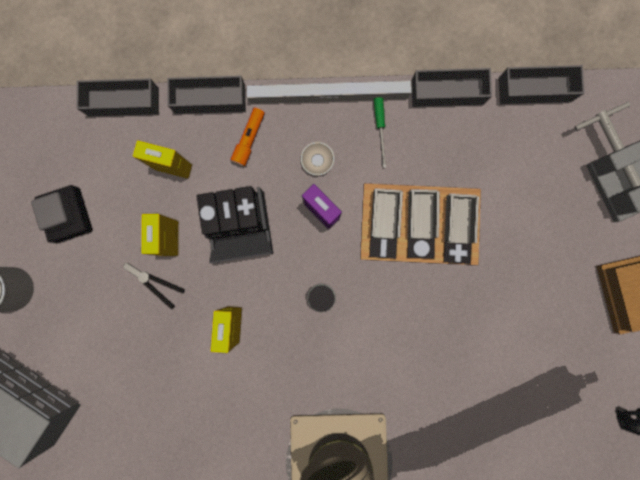

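View pics/side0.png

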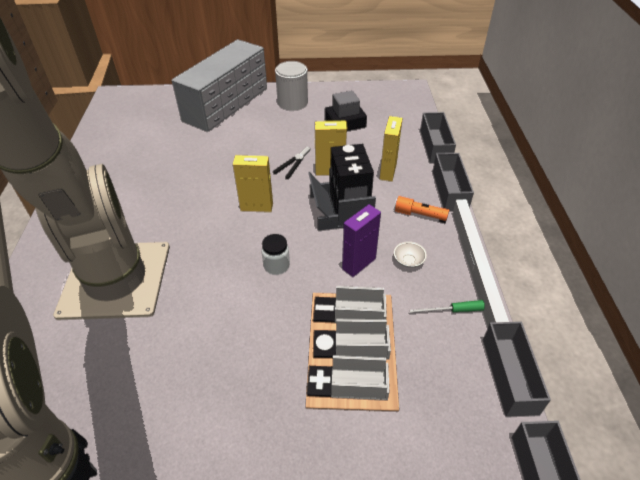

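View pics/wrist0.png

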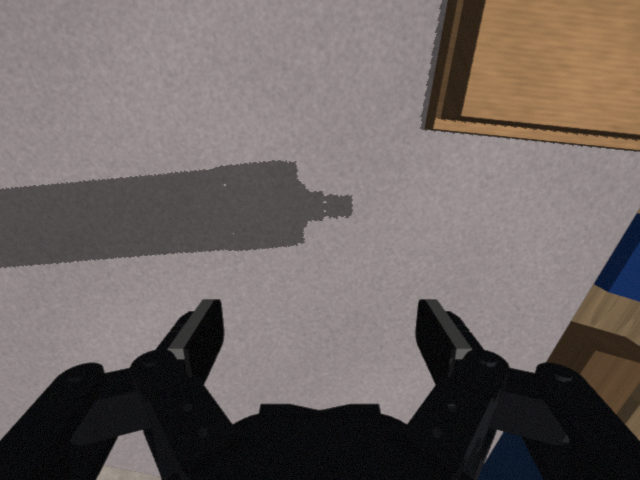

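```bash
cat > h.py <<'E'
import numpy as np, cv2
def load(n): return dict(np.load(n))
def K(c):
    f=240/np.tan(np.radians(float(c["fovy"]))/2); return f,float(c["cx"]),float(c["cy"])
def ray(c,u,v,z):
    f,cx,cy=K(c); V=c["view"];R=V[:3,:3];t=V[:3,3]
    o=-R.T@t; d=R.T@np.array([(u-cx)/f,(v-cy)/f,1]); return o+d*(z-o[2])/d[2]
def pts(c):
    f,cx,cy=K(c); z=c["range_z"]; v,u=np.mgrid[:480,:640]
    P=np.stack([(u-cx)/f*z,(v-cy)/f*z,z],-1); V=c["view"]
    W=(P-V[:3,3])@V[:3,:3]; W[z==0]=np.nan; return W
def proj(c,p):
    f,cx,cy=K(c); q=c["view"][:3,:3]@p+c["view"][:3,3]; return q[0]/q[2]*f+cx,q[1]/q[2]*f+cy
def blobs(c,box,thr=150,amin=20):
    u0,v0,u1,v1=box; im=c["pixels"][v0:v1,u0:u1].astype(int)
    m=(im.min(2)>thr).astype(np.uint8)
    n,l,s,ce=cv2.connectedComponentsWithStats(m)
    return [(s[i,4],ce[i]+[u0,v0],(l==i)) for i in range(1,n) if s[i,4]>=amin]
E
python3 - <<'E'
from h import *
c=load("top0.npz");W=pts(c)
for box,z in(((195,185,262,235),.182),((362,235,480,266),.024)):
    for a,ce,m in blobs(c,box):
        mm=np.zeros((480,640),bool);mm[box[1]:box[3],box[0]:box[2]]=m
        print(a,ce.round(1),ray(c,*ce,z).round(4),"depth med",np.nanmedian(W[mm],0).round(4))
s=load("side0.npz");S=pts(s)
for box,z in(((325,140,375,205),.182),((306,290,333,400),.024)):
    for a,ce,m in blobs(s,box):
        mm=np.zeros((480,640),bool);mm[box[1]:box[3],box[0]:box[2]]=m
        print("side",a,ce.round(1),ray(s,*ce,z).round(4),np.nanmedian(S[mm],0).round(4))
im=c["pixels"][:,:,::-1]
cv2.imwrite("pics/zt.png",np.hstack([cv2.resize(im[175:275,185:285],(400,400),interpolation=2),cv2.resize(im[175:275,375:475],(400,400),interpolation=2)]))
im=s["pixels"][:,:,::-1]
cv2.imwrite("pics/zs.png",np.hstack([cv2.resize(im[130:230,295:395],(400,400),interpolation=2),cv2.resize(im[285:410,300:400],(400,500),interpolation=2)[:400]]))
E
```

```text
95 [245.2 206.3] [0.6065 0.1899 0.182 ] depth med [0.6067 0.1903 0.1816]
54 [226.1 209.4] [0.6011 0.2316 0.182 ] depth med [0.6008 0.2316 0.1816]
130 [207.  212.5] [0.5954 0.2731 0.182 ] depth med [0.595  0.2735 0.1804]
28 [384.6 235.4] [ 0.5445 -0.1275  0.024 ] depth med [ 0.5457 -0.1302  0.0148]
29 [421.2 235.5] [ 0.5417 -0.2168  0.024 ] depth med [ 0.5428 -0.2183  0.0145]
85 [458.6 237.7] [ 0.5336 -0.3073  0.024 ] depth med [ 0.5337 -0.3093  0.0147]
69 [383.  247.4] [ 0.5153 -0.1227  0.024 ] depth med [ 0.5163 -0.123   0.0226]
169 [421.2 247.9] [ 0.5115 -0.2154  0.024 ] depth med [ 0.5114 -0.2154  0.0231]
118 [457.7 252.3] [ 0.4983 -0.3035  0.024 ] depth med [ 0.4987 -0.3041  0.0229]
side 381 [364.  152.5] [0.6367 0.25   0.182 ] [ 0.6841  0.4934 -0.0012]
side 40 [351.4 157.6] [0.6022 0.2296 0.182 ] [0.6037 0.2324 0.1803]
side 65 [354.8 167.7] [0.6075 0.1881 0.182 ] [0.6075 0.1916 0.1801]
side 24 [326.5 178.5] [0.534  0.1487 0.182 ] [ 0.545   0.367  -0.0021]
side 386 [310.  317.8] [ 0.4834 -0.1528  0.024 ] [ 0.4781 -0.1196 -0.0016]
side 86 [324.1 307. ] [ 0.5168 -0.1243  0.024 ] [ 0.5166 -0.1233  0.0225]
side 208 [324.1 341.8] [ 0.5129 -0.2171  0.024 ] [ 0.5129 -0.2158  0.0226]
side 201 [319.4 379.1] [ 0.4994 -0.3056  0.024 ] [ 0.4992 -0.3049  0.0222]
```

View pics/zt.png

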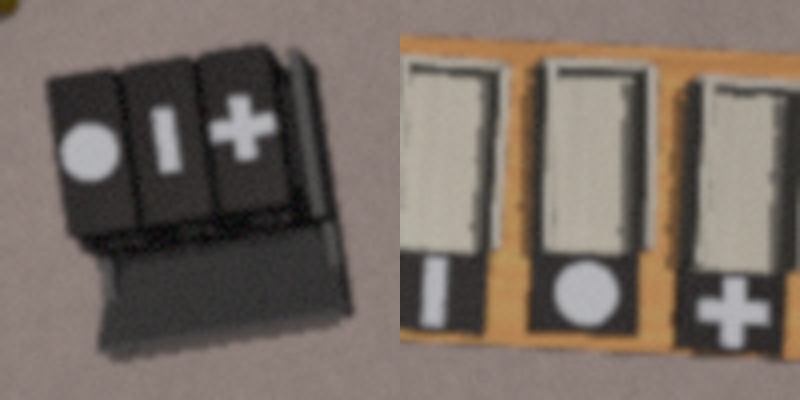

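View pics/zs.png

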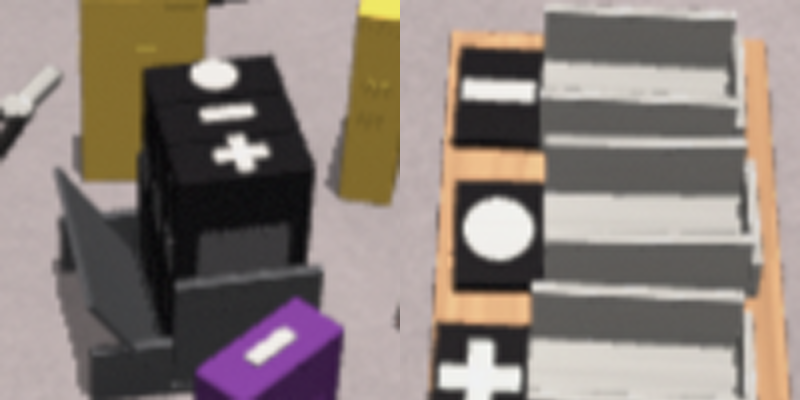

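```bash
cat >> h.py <<'E'
from scipy.spatial.transform import Rotation as Ro
def target_R(yaw,tilt,flip=False):
    # tool y = approach, tool z = rack y ; tilt: approach leans to +x
    x=np.array([np.cos(yaw),np.sin(yaw),0]);Z=np.array([0,0,1.])
    ty=x*np.sin(tilt)-Z*np.cos(tilt); tz=np.array([-np.sin(yaw),np.cos(yaw),0])
    if flip: tz=-tz
    return np.stack([np.cross(ty,tz),ty,tz],1)
def delta(o,p,R):
    R0=Ro.from_quat(o["ee_rot"]).as_matrix()
    print("now",np.round(o["position"],4),"t",round(float(o["clock"]),2))
    print("shift",(R0.T@(np.array(p)-o["position"])).round(4),"rot",Ro.from_matrix(R0.T@R).as_rotvec().round(4))
E
python3 - <<'E'
from h import *
from workcell import get_obs
o=get_obs();print(Ro.from_quat(o["ee_rot"]).as_matrix().round(3))
c=load("top0.npz");W=pts(c)
# bay wall tops
m=(abs(W[...,2]-.066)<.006)&(W[...,1]<-.05)&(W[...,1]>-.4)&(W[...,0]>.4)&(W[...,0]<.75)
n,l,s,ce=cv2.connectedComponentsWithStats(m.astype(np.uint8))
for i in range(1,n):
    if s[i,4]>15:
        P=W[l==i][:,:2];d=cv2.fitLine(P.astype(np.float32),2,0,.01,.01).ravel()
        print(s[i],P.mean(0).round(4),P.min(0).round(3),P.max(0).round(3),"ang",np.degrees(np.arctan2(d[1],d[0])).round(2))
print("rack yaw",np.arctan2(.6065-.5954,.2731-.1899))
print(delta(o,[.56,-.30,.42],target_R(0,0)))
# floor mask
m=(abs(W[...,2]-.016)<.005)&(W[...,1]<-.05)&(W[...,1]>-.4)&(W[...,0]>.45)&(W[...,0]<.75)&(c["pixels"].min(2)>110)&(np.ptp(c["pixels"],axis=2)<40)
n,l,s,ce=cv2.connectedComponentsWithStats(m.astype(np.uint8))
for i in range(1,n):
    if s[i,4]>100:
        P=W[l==i][:,:2].astype(np.float32);print(P.mean(0),cv2.minAreaRect(P*1000))
E
```

```text
[[-0.956 -0.     0.292]
 [-0.292  0.001 -0.956]
 [ 0.    -1.    -0.001]]
[372 190   5  46 115] [ 0.5966 -0.1002] [ 0.544 -0.106] [ 0.651 -0.093] ang -5.45
[410 191   4  46 119] [ 0.5946 -0.1896] [ 0.539 -0.194] [ 0.646 -0.183] ang -3.16
[397 192   6  46 122] [ 0.5908 -0.1598] [ 0.537 -0.168] [ 0.645 -0.152] ang -6.02
[436 192   4  46 120] [ 0.5858 -0.2488] [ 0.535 -0.256] [ 0.642 -0.244] ang -3.07
[448 195   6  47 130] [ 0.5785 -0.2804] [ 0.524 -0.289] [ 0.633 -0.273] ang -5.0
[474 197   5  46 134] [ 0.574  -0.3401] [ 0.52  -0.348] [ 0.627 -0.332] ang -5.28
rack yaw 0.13263026005591932
now [ 0.1827 -0.5974  0.2307] t 0.15
shift [-0.4478 -0.1891 -0.1743] rot [ 3.0000e-04 -2.8448e+00 -1.4000e-03]
None
[ 0.5936738  -0.13053691] ((589.962890625, -130.78533935546875), (46.91611862182617, 119.39813232421875), 83.85450744628906)
[ 0.59076697 -0.2213544 ] ((591.4762573242188, -222.0480194091797), (43.22812271118164, 108.72298431396484), 85.19358825683594)
[ 0.5760844 -0.3148812] ((576.6483154296875, -314.678955078125), (40.992759704589844, 107.85162353515625), 85.29421997070312)
```

```bash
python3 - <<'E'
from h import *
from workcell import get_obs
o=get_obs()
delta(o,[.62,-.30,.36],target_R(-.09,0,True))
E
```

```text
now [ 0.1827 -0.5974  0.2307] t 0.15
shift [-0.5052 -0.1291 -0.1567] rot [1.000e-03 3.868e-01 3.000e-04]
```

Call:
send_rows([
  [0, 0, -0.04, 0, 0, 0, 0],
  [0, 0, -0.08, 0, 0, 0, 0],
  [0, 0, -0.13, 0, 0, 0, 0],
  [0, -0.04, -0.13, -0.013, 0, 0.05, 0],
  [0, -0.08, -0.13, -0.026, 0, 0.1, 0],
  [0, -0.12, -0.13, -0.039, 0, 0.16, 0],
  [0, -0.16, -0.13, -0.05, 0, 0.22, 0],
  [0, -0.2, -0.13, -0.063, 0, 0.28, 0],
  [0, -0.24, -0.13, -0.075, 0, 0.34, 0],
  [0, -0.28, -0.13, -0.087, 0, 0.387, 0],
])

```text
clock: 0.98
position: [0.4244, -0.4324, 0.3613]
ee_rot: [-0.033, -0.706, 0.706, 0.033]
ft_force: [0.1, -1.3, 0.0]
grip_width: 0.0
```

```bash
python3 - <<'E'
from h import *
from workcell import get_obs
o=get_obs()
delta(o,[.62,-.30,.36],target_R(-.09,0,True))
E
```

```text
now [ 0.4244 -0.4324  0.3613] t 0.98
shift [-0.1823  0.0013 -0.1501] rot [-0.0001 -0.0035  0.0001]
```

Call:
send_rows([
  [0, -0.03, 0, -0.025, 0, 0, 0],
  [0, -0.06, 0, -0.05, 0, 0, 0],
  [0, -0.09, 0, -0.075, 0, 0, 0],
  [0, -0.12, 0, -0.1, 0, 0, 0],
  [0, -0.15, 0, -0.125, 0, 0, 0],
  [0, -0.18, 0, -0.15, 0, 0, 0],
  [0, -0.18, 0, -0.15, 0, 0, 0],
  [0, -0.18, 0, -0.15, 0, 0, 0],
])

```text
clock: 1.65
position: [0.6176, -0.2981, 0.3598]
ee_rot: [0.03, 0.707, -0.706, -0.031]
ft_force: [0.3, -0.4, 0.2]
grip_width: 0.002
```

```bash
cat > wl.py <<'E'
import sys
from h import *
from workcell import *
def wshot(name):
    o=get_obs();c=camera("wrist")
    T=np.eye(4);T[:3,:3]=Ro.from_quat(o["ee_rot"]).as_matrix();T[:3,3]=o["position"]
    c["view"]=np.linalg.inv(T@c.pop("T_tool_cam"))
    cv2.imwrite(f"pics/{name}.png",c["pixels"][:,:,::-1]);np.savez(name+".npz",**c)
    return o,c
E
python3 - <<'E'
from wl import *
o,c=wshot("w1");print(o["position"].round(4),o["joint_pos"].round(2),o["ee_rot"])
E
```

```text
[ 0.6176 -0.2981  0.3598] [ 0.55  0.47 -0.27  1.02  0.12  1.67 -1.34] [ 0.02973614  0.7071071  -0.70580879 -0.03081007]
```

View pics/w1.png

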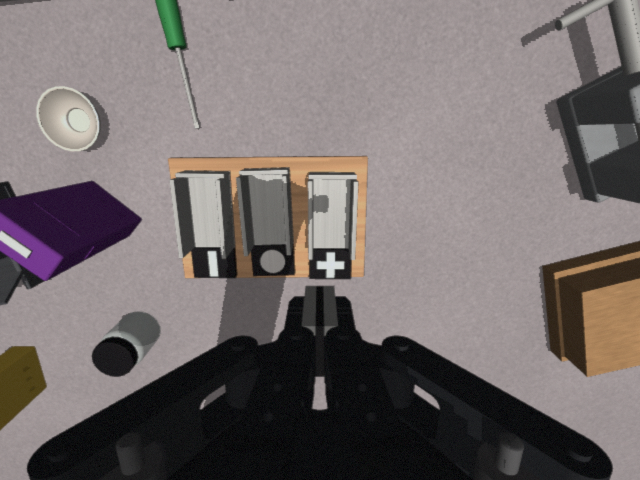

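```bash
python3 - <<'E'
from h import *
c=load("w1.npz");W=pts(c)
for a,ce,m in blobs(c,(312,248,350,279),130,60): print(a,ce,ray(c,*ce,.024).round(4))
sel=(W[...,1]<-.24)&(W[...,1]>-.38)&(W[...,0]>.45)&(W[...,0]<.7)
m=sel&(abs(W[...,2]-.066)<.006)
n,l,s,ce=cv2.connectedComponentsWithStats(m.astype(np.uint8))
for i in range(1,n):
    if s[i,4]>40:
        P=W[l==i][:,:2];d=cv2.fitLine(P.astype(np.float32),2,0,.01,.01).ravel()
        print(s[i],P.mean(0).round(4),P.min(0).round(3),P.max(0).round(3),"ang",np.degrees(np.arctan(d[1]/d[0])).round(2))
m=sel&(abs(W[...,2]-.0465)<.005)&(W[...,0]>.61);P=W[m];print("stop",len(P),P.mean(0),P.min(0),P.max(0))
E
```

```text
365 [330.05479452 264.60273973] [ 0.5007 -0.3032  0.024 ]
[282 176   9  79 367] [ 0.5938 -0.2498] [ 0.537 -0.256] [ 0.646 -0.244] ang -3.31
[308 181   5  79 389] [ 0.584  -0.2811] [ 0.527 -0.289] [ 0.637 -0.273] ang -5.39
[351 181   8  79 365] [ 0.5785 -0.3406] [ 0.522 -0.349] [ 0.631 -0.333] ang -5.27
stop 301 [ 0.63821877 -0.30089267  0.04446181] [ 0.61080524 -0.34810855  0.04152143] [ 0.65234692 -0.24039579  0.05111569]
```

```bash
python3 - <<'E'
from h import *
from workcell import get_obs
o=get_obs()
delta(o,[.6754,.199,.26],target_R(.1326,0,True))
E
```

```text
now [ 0.6163 -0.3002  0.3604] t 1.7
shift [-0.0147  0.1006 -0.5024] rot [ 0.0004 -0.2214  0.0012]
```

Call:
send_rows([
  [0, -0.001, 0, -0.04, 0, -0.02, 0],
  [0, -0.002, 0, -0.08, 0, -0.04, 0],
  [0, -0.003, 0, -0.12, 0, -0.06, 0],
  [0, -0.004, 0, -0.16, 0, -0.08, 0],
  [0, -0.006, 0, -0.2, 0, -0.1, 0],
  [0, -0.007, 0, -0.24, 0, -0.12, 0],
  [0, -0.008, 0, -0.28, 0, -0.14, 0],
  [0, -0.01, 0, -0.32, 0, -0.16, 0],
  [0, -0.011, 0, -0.36, 0, -0.18, 0],
  [0, -0.012, 0, -0.4, 0, -0.2, 0],
])

```text
clock: 2.53
position: [0.6638, 0.0961, 0.3619]
ee_rot: [0.038, -0.706, 0.707, -0.038]
ft_force: [-0.2, -0.5, -0.3]
grip_width: 0.003
```

Call:
send_rows([
  [0, 0, 0, -0.04, 0, -0.02, 0],
  [0, 0, 0.02, -0.08, 0, -0.02, 0],
  [0, 0, 0.05, -0.1, 0, -0.02, 0],
  [0, 0, 0.07, -0.1, 0, -0.02, 0],
  [0, 0, 0.07, -0.1, 0, -0.02, 0],
  [0, 0, 0.07, -0.1, 0, -0.02, 0],
])

```text
clock: 3.03
position: [0.6532, 0.1934, 0.2912]
ee_rot: [0.045, -0.705, 0.706, -0.045]
ft_force: [0.1, -1.1, 1.0]
grip_width: -0.003
```

```bash
python3 - <<'E'
from wl import *
o,c=wshot("w2")
delta(o,[.6754,.199,.165],target_R(.1326,0,True));print(o["joint_pos"].round(2))
for a,ce,m in blobs(c,(0,0,640,300),130,100): print(a,ce.round(1),ray(c,*ce,.182).round(4))
t=camera("top");cv2.imwrite("pics/t2.png",cv2.resize(t["pixels"][140:290,160:360,::-1],(800,600)))
E
```

```text
now [0.6532 0.1934 0.2912] t 3.03
shift [-0.0229  0.1262 -0.003 ] rot [-0.002  -0.0055  0.0011]
[-0.05  0.48 -0.48  1.17  0.22  1.54 -1.93]
125393 [319.6 127.5] [0.7341 0.2039 0.182 ]
811 [57.7 91.9] [0.7342 0.3864 0.182 ]
1858 [560.7 227.7] [0.6845 0.0077 0.182 ]
937 [569.3 258. ] [ 0.661  -0.0079  0.182 ]
275 [608.2 273.4] [ 0.6521 -0.0442  0.182 ]
208 [629.2 279.2] [ 0.6493 -0.0634  0.182 ]
347 [265.4 284.4] [0.6067 0.2326 0.182 ]
337 [314.1 281.9] [0.614 0.193 0.182]
835 [214.9 287. ] [0.5991 0.2738 0.182 ]
213 [498.7 292.5] [0.624  0.0396 0.182 ]
118 [ 67.9 295. ] [0.5762 0.3949 0.182 ]
```

View pics/w2.png

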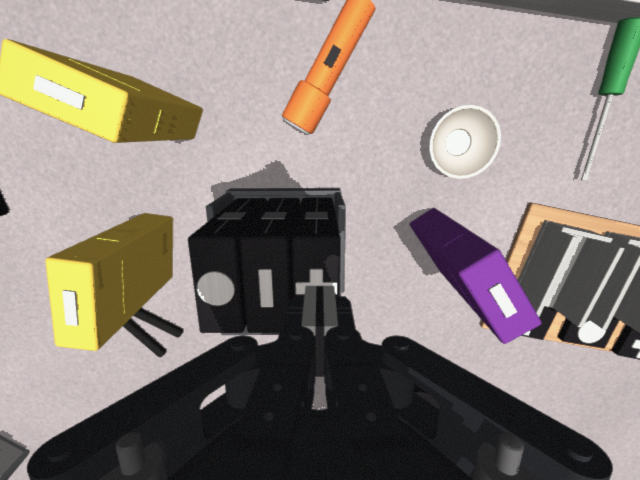

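View pics/t2.png

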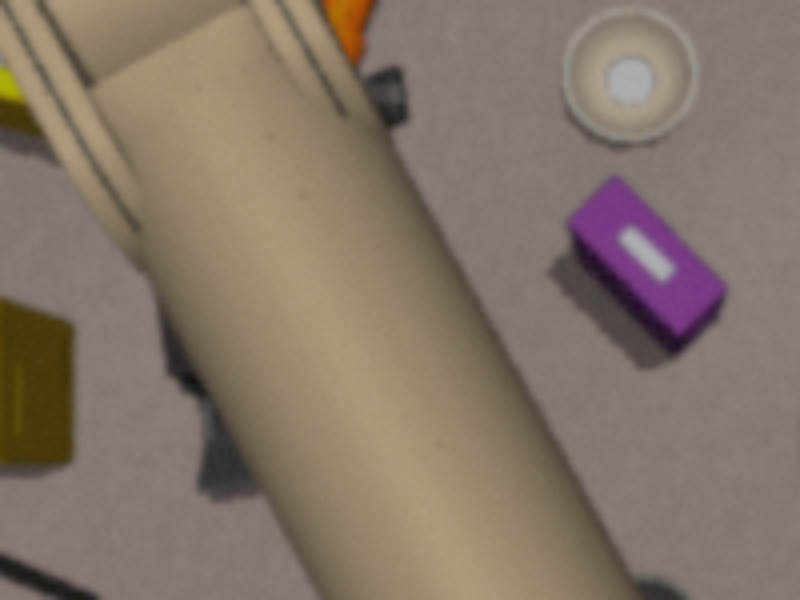

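Call:
send_rows([
  [0, -0.028, 0, -0.003, 0, -0.005, 0],
  [0, -0.028, 0, -0.003, 0, -0.005, 0],
  [0, -0.028, 0.03, -0.003, 0, -0.005, 0],
  [0, -0.028, 0.06, -0.003, 0, -0.005, 0],
  [0, -0.028, 0.08, -0.003, 0, -0.005, 0],
  [0, -0.028, 0.1, -0.003, 0, -0.005, 0],
  [0, -0.028, 0.115, -0.003, 0, -0.005, 0],
  [0, -0.028, 0.128, -0.003, 0, -0.005, 0],
  [0, -0.028, 0.128, -0.003, 0, -0.005, 0],
])

```text
clock: 3.88
position: [0.6802, 0.201, 0.1618]
ee_rot: [0.048, -0.705, 0.706, -0.046]
ft_force: [-0.3, 0.6, -0.4]
grip_width: 0.002
```

```bash
python3 - <<'E'
from wl import *
o,c=wshot("w3")
u=np.array([.9912,.1322]);v=np.array([-.1322,.9912]);d=o["position"][:2]-[.609,.1905];print("rack rel case mid",d@u,d@v)
delta(o,[.6754,.199,.165],target_R(.1326,0,True));print(o["ft_force"])
t=camera("side");cv2.imwrite("pics/s3.png",cv2.resize(t["pixels"][100:250,270:470,::-1],(800,600)))
E
```

```text
rack rel case mid 0.07197478934729229 0.0009806900195257352
now [0.6802 0.201  0.1618] t 3.88
shift [ 0.005  -0.0032  0.0013] rot [-0.0009  0.0006  0.0018]
[-0.27171103  0.59499629 -0.43769451]
```

View pics/w3.png

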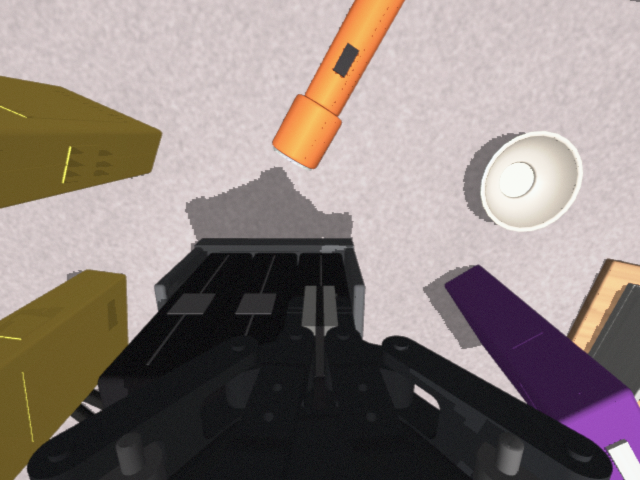

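View pics/s3.png

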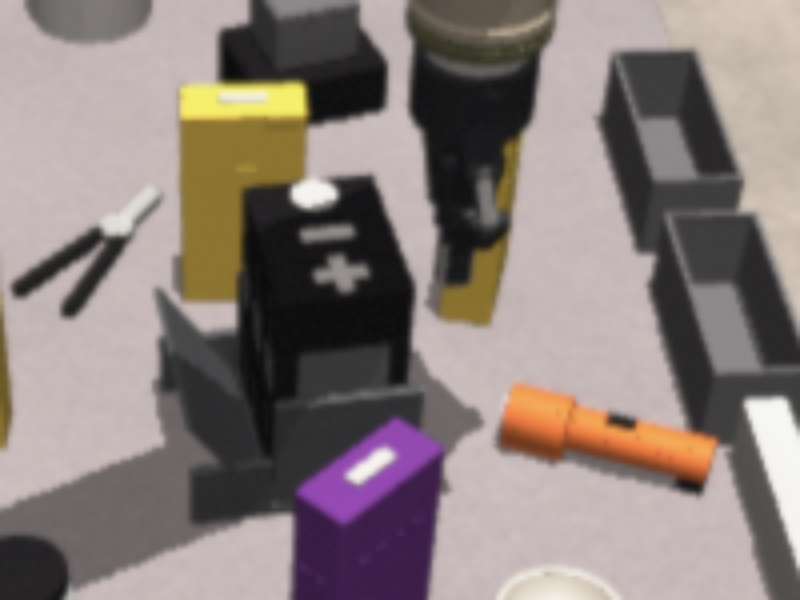

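Call:
send_rows([
  [0, 0.008, 0, 0.001, 0, 0, 0],
  [0, 0.016, 0, 0.001, 0, 0, 0],
  [0, 0.022, 0, 0.001, 0, 0, 0],
  [0, 0.028, 0, 0.001, 0, 0, 0],
  [0, 0.034, 0, 0.001, 0, 0, 0],
  [0, 0.04, 0, 0.001, 0, 0, 0],
  [0, 0.046, 0, 0.001, 0, 0, 0],
  [0, 0.052, 0, 0.001, 0, 0, 0],
  [0, 0.058, 0, 0.001, 0, 0, 0],
  [0, 0.064, 0, 0.001, 0, 0, 0],
])

```text
clock: 4.82
position: [0.6163, 0.1929, 0.1632]
ee_rot: [0.048, -0.705, 0.706, -0.048]
ft_force: [0.6, 0.5, 1.0]
grip_width: 0.0
```

```bash
cat > st.py <<'E'
from wl import *
def st(n):
    o=get_obs();u=np.array([.9912,.1322]);v=np.array([-.1322,.9912]);d=o["position"][:2]-[.609,.1905];print("rack x,y",d@u+.0465,d@v,"z",o["position"][2],o["ft_force"].round(2),o["clock"],o["grip_width"])
    t=camera("side");np.savez(n+".npz",**t);cv2.imwrite(f"pics/{n}.png",cv2.resize(t["pixels"][100:250,270:470,::-1],(800,600)))
E
python3 -c "from st import *;st('s4')"
```

```text
rack x,y 0.054065062708961026 0.0013646891075689298 z 0.163175059594693 [0.61 0.54 1.03] 4.8167 0.0003202716944268977
```

View pics/s4.png

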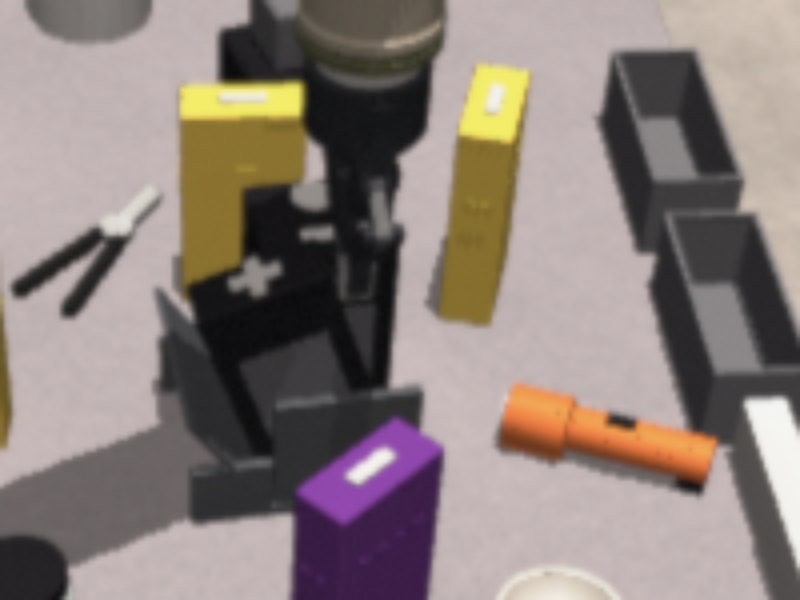

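Tipping nicely: the cross (250,275) has moved forward, and the neighbours are still upright. I'll continue slowly.

Call:
send_rows([
  [0, 0.005, 0, 0.001, 0, 0, 0],
  [0, 0.01, 0, 0.001, 0, 0, 0],
  [0, 0.014, 0, 0.001, 0, 0, 0],
  [0, 0.018, 0, 0.001, 0, 0, 0],
  [0, 0.021, 0, 0.001, 0, 0, 0],
  [0, 0.024, 0, 0.001, 0, 0, 0],
  [0, 0.027, 0, 0.001, 0, 0, 0],
  [0, 0.027, 0, 0.001, 0, 0, 0],
])

```text
clock: 5.53
position: [0.5899, 0.1883, 0.1633]
ee_rot: [0.048, -0.705, 0.706, -0.048]
ft_force: [0.7, 0.5, 0.3]
grip_width: 0.004
```

```bash
python3 -c "from st import *;st('s5')"
```

```text
rack x,y 0.027310094768368567 0.00036621324753977606 z 0.1633200471613247 [0.69 0.47 0.3 ] 5.5333 0.004034094312124632
```

View pics/s5.png

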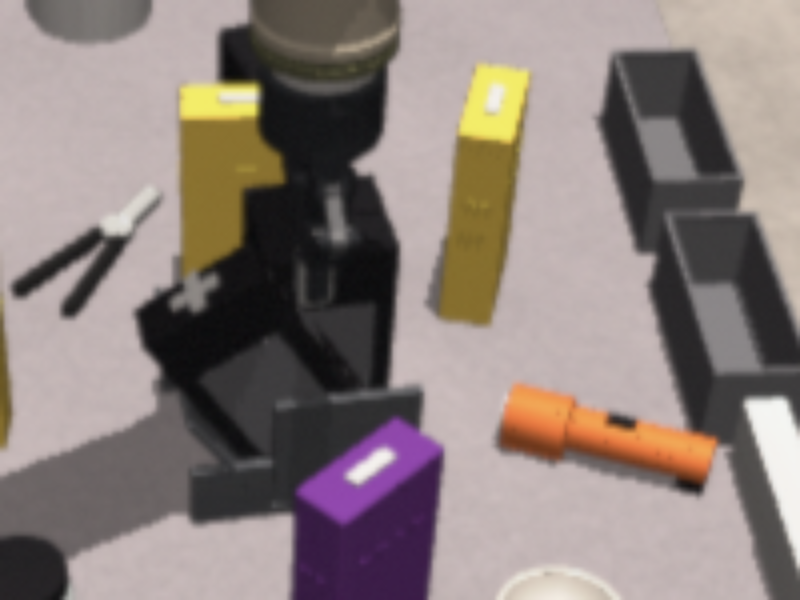

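Call:
send_rows([
  [0, -0.006, 0, 0, 0, 0, 0],
  [0, -0.012, 0, 0, 0, 0, 0],
  [0, -0.012, 0, 0, 0, 0, 0],
  [0, -0.012, -0.03, 0, 0, 0, 0],
  [0, -0.012, -0.07, 0, 0, 0, 0],
  [0, -0.012, -0.11, 0, 0, 0, 0],
  [0, -0.012, -0.13, 0, 0, 0, 0],
  [0, -0.012, -0.13, 0, 0, 0, 0],
])

```text
clock: 6.25
position: [0.6041, 0.191, 0.2992]
ee_rot: [-0.045, 0.706, -0.705, 0.05]
ft_force: [0.0, 1.0, -0.1]
grip_width: -0.001
```

```bash
python3 - <<'E'
from st import *
st('s6');o,c=wshot("w6")
c=load("s6.npz");W=pts(c)
for a,ce,m in blobs(c,(295,150,335,185),110,30):
    mm=np.zeros((480,640),bool);mm[150:185,295:335]=m
    print(a,ce,np.nanmedian(W[mm],0).round(4),ray(c,*ce,.178).round(4))
E
```

```text
rack x,y 0.04173882705269759 0.001137815979493607 z 0.2992340253549613 [ 0.02  1.   -0.11] 6.25 -0.0014238500484596629
534 [304.76966292 164.84269663] [ 0.4786  0.4353 -0.0012] [0.4812 0.2097 0.178 ]
```

View pics/s6.png

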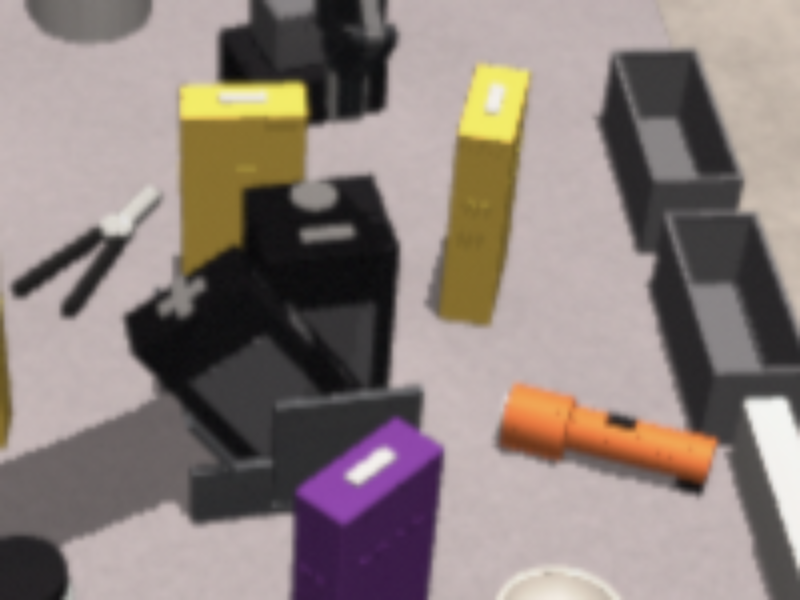

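View pics/w6.png

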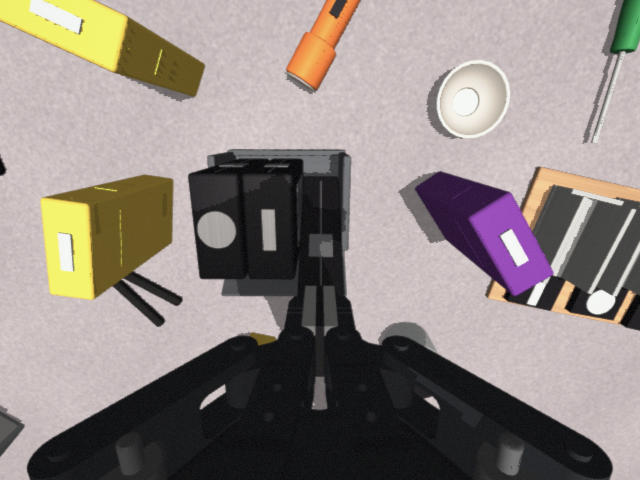

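```bash
python3 - <<'E'
from st import *
c=load("s6.npz");W=pts(c)
m=np.zeros((480,640),bool);m[160:182,307:324]=True
im=c["pixels"].astype(int)
m&=(im.min(2)>75)&(np.ptp(im,axis=2)<30)&(W[...,2]>.12)
P=W[m];print(len(P),P.mean(0).round(4),P.min(0).round(3),P.max(0).round(3))
v,u=np.where(m);p=ray(c,u.mean(),v.mean(),.178);print(u.mean(),v.mean(),p)
U=np.array([.9912,.1322]);V=np.array([-.1322,.9912]);d=p[:2]-[.609,.1905];print("rack",d@U+.0465,d@V)
# back face pts -> tilt normal ; top-face pts plane fit
q=W[(abs(W[...,0]-P.mean(0)[0])<.045)&(abs(W[...,1]-P.mean(0)[1])<.02)&(W[...,2]>.145)]
q=q-q.mean(0);n=np.linalg.svd(q)[2][2];n*=np.sign(n[2]);print(len(q),n,np.degrees(np.arccos(n[2])))
E
```

```text
69 [0.5053 0.1759 0.1757] [0.489 0.158 0.164] [0.519 0.192 0.187]
314.59420289855075 173.7391304347826 [0.50523711 0.17311933 0.178     ]
rack -0.058647498606576295 -0.0035102689751645546
528 [-0.34179974 -0.70573002  0.62057883] 51.641584147827345
```

```bash
cat >> h.py <<'E'
U=np.array([.9912,.1322]);V=np.array([-.1322,.9912]);C=np.array([.609,.1905])
def rk(x,y,z): # rack coords (rel cross-case row) mm -> world
    p=C+(x/1000-.0465)*U+y/1000*V; return [p[0],p[1],z/1000]
def case(d,s,y=0,th=33,piv=0):
    t=np.radians(th);return rk(piv+d*np.cos(t)-s*np.sin(t),y,10+d*np.sin(t)+s*np.cos(t))
E
python3 - <<'E'
from h import *
from workcell import get_obs
o=get_obs()
for s in(240,): 
    p=case(45,s,-1);print(p);delta(o,p,target_R(.1326,.576,True))
E
```

```text
[np.float64(0.470886371250983), np.float64(0.17107044390575055), np.float64(0.23578969288257798)]
now [0.6028 0.1902 0.2938] t 6.35
shift [0.1333 0.0578 0.0012] rot [0.0009 0.002  0.5747]
```

Call:
send_rows([
  [0, 0.02, 0, 0, 0, 0, 0.07],
  [0, 0.04, 0, 0, 0, 0, 0.14],
  [20, 0.06, 0, 0, 0, 0, 0.22],
  [50, 0.08, 0, 0, 0, 0, 0.3],
  [80, 0.1, 0, 0, 0, 0, 0.38],
  [100, 0.12, 0.01, 0.001, 0, 0, 0.46],
  [100, 0.133, 0.03, 0.001, 0, 0, 0.54],
  [100, 0.133, 0.057, 0.001, 0, 0, 0.575],
  [100, 0.133, 0.057, 0.001, 0, 0, 0.575],
  [100, 0.133, 0.057, 0.001, 0, 0, 0.575],
])

```text
clock: 7.18
position: [0.4697, 0.1703, 0.2348]
ee_rot: [0.153, 0.69, -0.664, 0.244]
ft_force: [0.9, -0.4, 0.4]
grip_width: 1.0
```

```bash
python3 - <<'E'
from st import *
st('s7');o,c=wshot("w7");print(o["joint_pos"].round(2))
delta(o,case(45,240,-1),target_R(.1326,.576,True))
E
```

```text
rack x,y -0.09425346362621732 -0.0016184216835077414 z 0.2348191678846183 [ 0.95 -0.36  0.45] 7.1833 1.000263888578503
[ 0.09 -0.34 -0.57  2.2   0.02  0.69 -1.95]
now [0.4711 0.1712 0.2368] t 7.23
shift [0.0007 0.0008 0.0001] rot [0.0014 0.0017 0.0026]
```

View pics/s7.png

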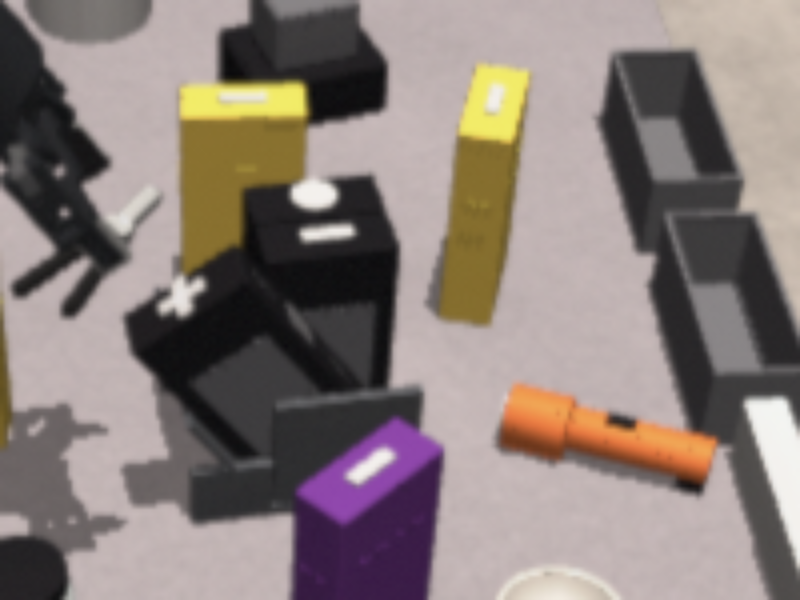

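View pics/w7.png

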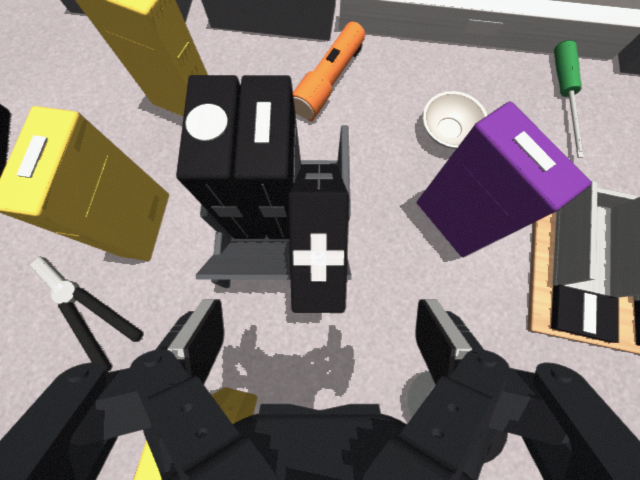

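```bash
python3 - <<'E'
from wl import *
c=load("w7.npz");o=get_obs();W=pts(c)
a,ce,m=max(blobs(c,(290,225,350,290),130,100),key=lambda b:b[0])
mm=np.zeros((480,640),bool);mm[225:290,290:350]=m
R=Ro.from_quat(o["ee_rot"]).as_matrix();T=(W[mm]-o["position"])@R
T=T[np.isfinite(T[:,0])];print(a,ce,"centre in tool",np.median(T,0),(T.min(0)+T.max(0))/2, np.median(W[mm],0))
# plane tilt of top face
q=W[225:310,293:347].reshape(-1,3);q=q[np.isfinite(q[:,0])];q=q[((q-np.median(W[mm],0))**2).sum(1)<.035**2];q=q-q.mean(0)
n=np.linalg.svd(q,full_matrices=False)[2][2];n*=np.sign(n[2]);print(np.degrees(np.arccos(n[2])),n, "vs tool",R.T@n)
E
```

```text
1261 [318.10229976 256.851705  ] centre in tool [ 0.00421638  0.07053245 -0.00107212] [ 0.00484067  0.0708839  -0.00113023] [nan nan nan]<stdin>:8: RuntimeWarning: Mean of empty slice.
  ret = um.true_divide(
Traceback (most recent call last):
IndexError: index 2 is out of bounds for axis 0 with size 0
```

Call:
send_rows([
  [100, 0.004, 0.02, -0.001, 0, 0, 0],
  [100, 0.004, 0.04, -0.001, 0, 0, 0],
  [100, 0.004, 0.06, -0.001, 0, 0, 0],
  [100, 0.004, 0.08, -0.001, 0, 0, 0],
  [100, 0.004, 0.1, -0.001, 0, 0, 0],
  [100, 0.004, 0.119, -0.001, 0, 0, 0],
  [100, 0.004, 0.119, -0.001, 0, 0, 0],
  [100, 0.004, 0.119, -0.001, 0, 0, 0],
])

```text
clock: 7.95
position: [0.5323, 0.1805, 0.1343]
ee_rot: [0.154, 0.691, -0.663, 0.244]
ft_force: [-0.9, 0.3, 0.4]
grip_width: 1.0
```

```bash
python3 - <<'E'
from st import *
st('s8');o,c=wshot("w8")
delta(o,case(45,120,-1),target_R(.1326,.576,True))
E
```

```text
rack x,y -0.030801914778526424 0.00020908619307800157 z 0.1343404143920583 [-0.86  0.29  0.36] 7.95 1.0003559547642178
now [0.5323 0.1807 0.1352] t 8.0
shift [-0.0027  0.0018  0.0014] rot [0.0018 0.0004 0.0014]
```

View pics/w8.png

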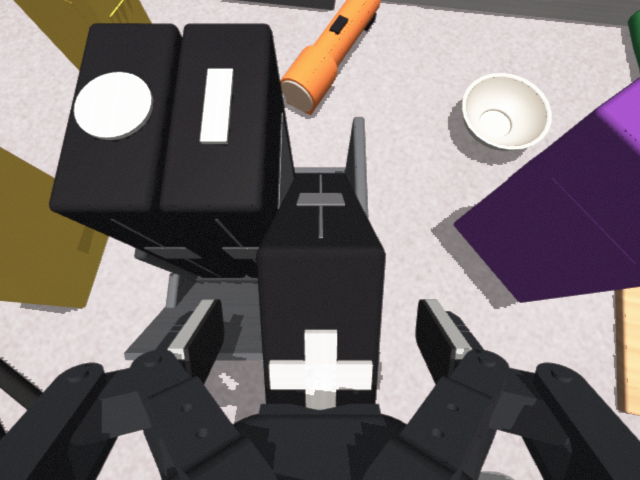

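Call:
send_rows([
  [0, 0, 0, 0, 0, 0, 0],
  [0, 0, 0, 0, 0, 0, 0],
  [0, 0, 0, 0, 0, 0, 0],
  [0, 0, 0, 0, 0, 0, 0],
  [0, 0, 0, 0, 0, 0, 0],
  [0, 0, 0, 0, 0, 0, 0],
  [0, 0, 0, 0, 0, 0, 0],
  [0, 0, 0, 0, 0, 0, 0],
], squeeze=70)

```text
clock: 8.72
position: [0.5317, 0.1804, 0.135]
ee_rot: [0.155, 0.69, -0.663, 0.246]
ft_force: [-3.7, -1.6, 7.9]
grip_width: 0.461
```

```bash
python3 - <<'E'
from st import *
st('s9');o,c=wshot("w9")
delta(o,case(45,120,-1),target_R(.1326,.576,True))
E
```

```text
rack x,y -0.031502028544897254 0.00021460909593526341 z 0.13501665854793984 [-3.69 -1.57  7.88] 8.7167 0.4609842616921013
now [0.5316 0.1804 0.135 ] t 8.77
shift [-0.0033  0.002   0.0012] rot [ 0.0008  0.0021 -0.0002]
```

View pics/w9.png

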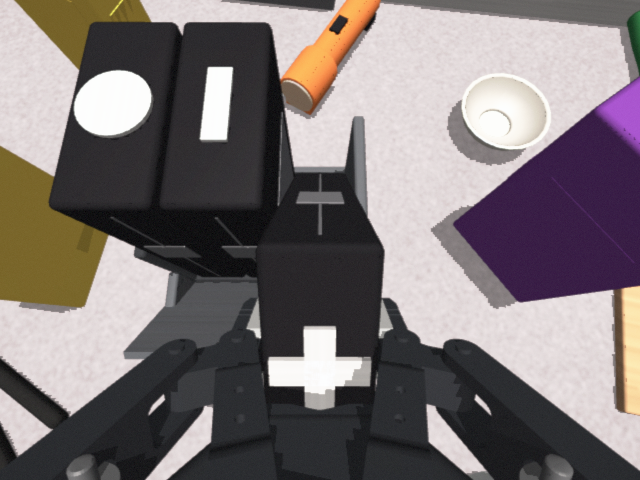

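View pics/s9.png

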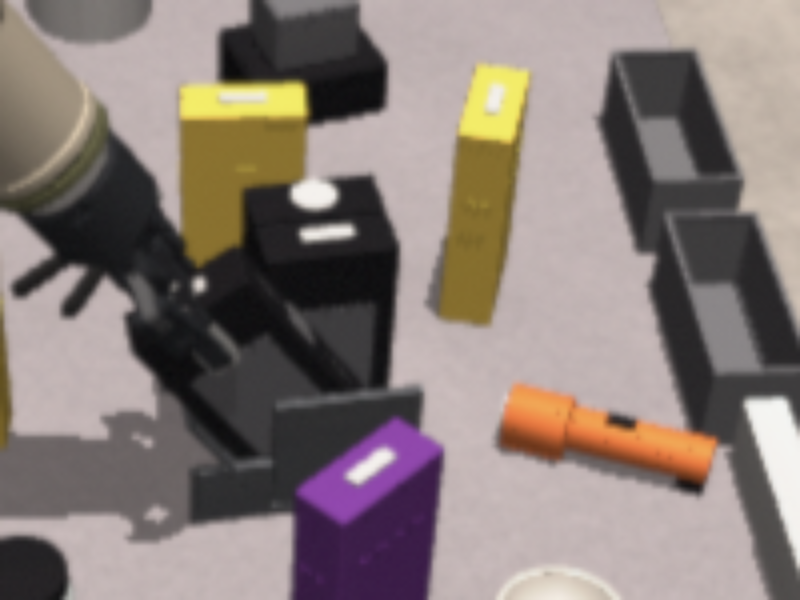

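Call:
send_rows([
  [0, -0.001, -0.008, 0, 0, 0, 0],
  [0, -0.002, -0.02, 0, 0, 0, 0],
  [0, -0.003, -0.035, 0, 0, 0, 0],
  [0, -0.005, -0.05, 0, 0, 0, 0],
  [0, -0.013, -0.064, 0, 0, 0, 0],
  [0, -0.022, -0.078, 0, 0, 0, 0],
  [0, -0.032, -0.094, 0, 0, 0, 0],
  [0, -0.043, -0.111, 0, 0, 0, 0],
  [0, -0.054, -0.128, 0, 0, 0, 0],
  [0, -0.065, -0.145, 0, 0, 0, 0],
])

```text
clock: 9.65
position: [0.5063, 0.1769, 0.2912]
ee_rot: [0.154, 0.69, -0.663, 0.245]
ft_force: [0.9, -0.3, -3.7]
grip_width: 0.459
```

```bash
python3 - <<'E'
from st import *
st('s10');o,c=wshot("w10");print(o["joint_pos"].round(2))
E
```

```text
rack x,y -0.057116371125946974 6.414318427625455e-05 z 0.29124627107234274 [ 0.94 -0.32 -3.75] 9.65 0.4593508683459267
[ 0.16 -0.3  -0.59  2.04  0.02  0.79 -1.9 ]
```

View pics/s10.png

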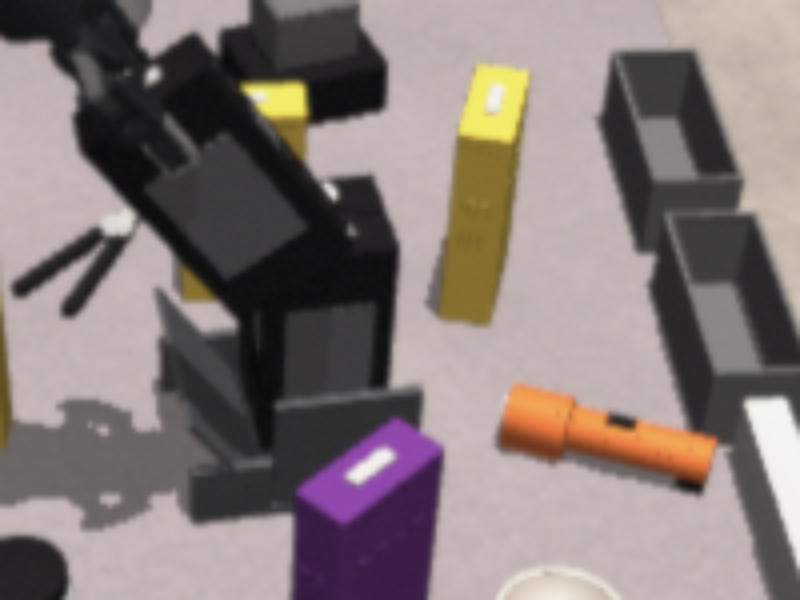

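View pics/w10.png

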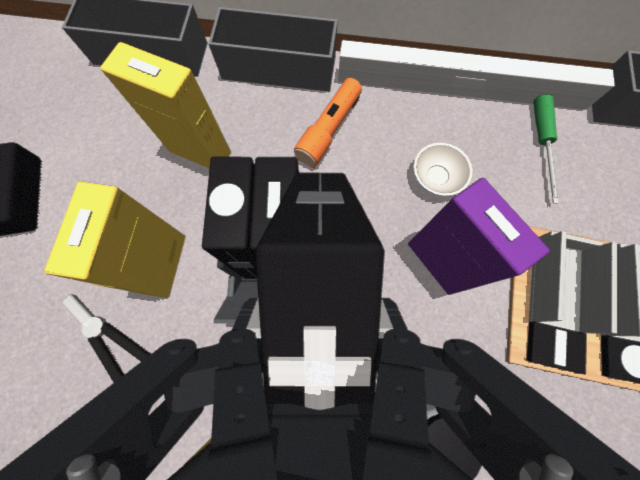

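```bash
python3 - <<'E'
from h import *
from workcell import get_obs
o=get_obs()
delta(o,[.51,.17,.40],target_R(.1326,0,True))
delta(o,[.56,0,.40],target_R(0.02,0,True))
E
```

```text
now [0.508  0.1777 0.2943] t 9.75
shift [-0.0587 -0.088   0.0078] rot [ 0.0011  0.0023 -0.579 ]
now [0.508  0.1777 0.2943] t 9.75
shift [-0.081  -0.0734  0.183 ] rot [ 0.0337  0.1117 -0.5783]
```

Call:
send_rows([
  [0, -0.012, -0.018, 0, 0, 0, 0],
  [0, -0.026, -0.04, 0, 0, 0, -0.04],
  [0, -0.04, -0.06, 0.002, 0, 0, -0.12],
  [0, -0.05, -0.077, 0.004, 0, 0, -0.2],
  [0, -0.058, -0.088, 0.007, 0, 0, -0.28],
  [0, -0.058, -0.088, 0.008, 0, 0, -0.36],
  [0, -0.058, -0.088, 0.008, 0, 0, -0.44],
  [0, -0.058, -0.088, 0.008, 0, 0, -0.52],
  [0, -0.058, -0.088, 0.008, 0, 0, -0.579],
  [0, -0.058, -0.088, 0.008, 0, 0, -0.579],
])

```text
clock: 10.58
position: [0.5102, 0.1686, 0.3932]
ee_rot: [0.051, -0.705, 0.706, -0.043]
ft_force: [-0.0, 0.8, -5.0]
grip_width: 0.46
```

```bash
python3 - <<'E'
from st import *
o,c=wshot("w11");print(o["joint_pos"].round(2),o["ft_force"],o["grip_width"])
delta(o,[.578,-.311,.38],target_R(-.0925,0,True))
E
```

```text
[ 0.12  0.16 -0.6   1.36  0.08  1.66 -1.9 ] [-0.04321638  0.77551527 -5.01997705] 0.4601455544887019
now [0.5102 0.1686 0.3932] t 10.58
shift [-0.0035  0.013   0.4844] rot [-0.0009  0.2261  0.0121]
```

View pics/w11.png

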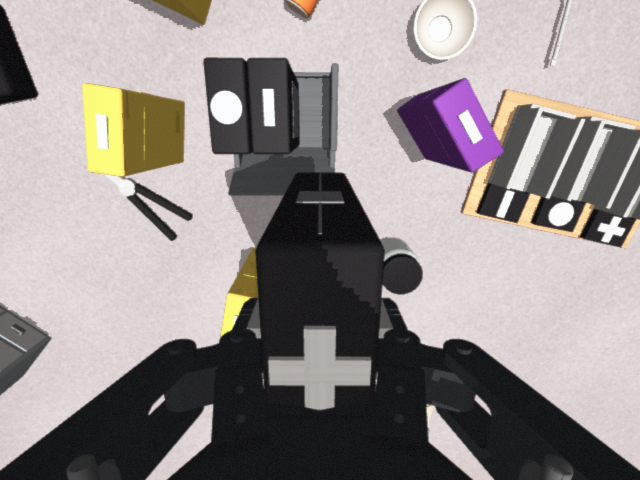

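Case held without slip, and the two other cases still stand. Now across to the bay.

Call:
send_rows([
  [0, 0, 0, 0.025, 0, 0.02, 0.012],
  [0, 0, 0, 0.055, 0, 0.04, 0.012],
  [0, -0.001, 0, 0.09, 0, 0.06, 0.012],
  [0, -0.001, 0, 0.125, 0, 0.08, 0.012],
  [0, -0.001, 0, 0.16, 0, 0.1, 0.012],
  [0, -0.002, 0, 0.195, 0, 0.12, 0.012],
  [0, -0.002, 0, 0.23, 0, 0.14, 0.012],
  [0, -0.002, 0, 0.265, 0, 0.16, 0.012],
  [0, -0.003, 0, 0.3, 0, 0.18, 0.012],
  [0, -0.003, 0, 0.335, 0, 0.2, 0.012],
])

```text
clock: 11.47
position: [0.5568, -0.1636, 0.3967]
ee_rot: [-0.027, -0.706, 0.707, 0.019]
ft_force: [0.9, -0.0, -3.1]
grip_width: 0.459
```

Call:
send_rows([
  [0, 0, 0, 0.035, 0, 0.01, 0],
  [0, 0, 0, 0.07, 0, 0.02, 0],
  [0, 0, 0, 0.1, 0, 0.026, 0],
  [0, 0, 0, 0.125, 0, 0.026, 0],
  [0, 0, 0, 0.14, 0, 0.026, 0],
  [0, 0, 0, 0.147, 0, 0.026, 0],
  [0, 0, 0, 0.147, 0, 0.026, 0],
  [0, 0, 0, 0.147, 0, 0.026, 0],
])

```text
clock: 12.13
position: [0.548, -0.3073, 0.3967]
ee_rot: [0.035, 0.707, -0.706, -0.028]
ft_force: [0.6, 0.4, -3.1]
grip_width: 0.458
```

```bash
python3 - <<'E'
from st import *
o,c=wshot("w12");print(o["joint_pos"].round(2),o["ft_force"],o["grip_width"])
delta(o,[.578,-.311,.38],target_R(-.0925,0,True))
t=camera("side");cv2.imwrite("pics/s12.png",t["pixels"][:,:,::-1]);np.savez("s12.npz",**t)
E
```

```text
[ 0.61  0.32 -0.24  1.14  0.07  1.68 -1.27] [ 0.55708905  0.41134581 -3.12185409] 0.45847433362302403
now [ 0.548  -0.3073  0.3967] t 12.13
shift [-0.03   0.017  0.001] rot [ 0.0013  0.003  -0.0088]
```

View pics/w12.png

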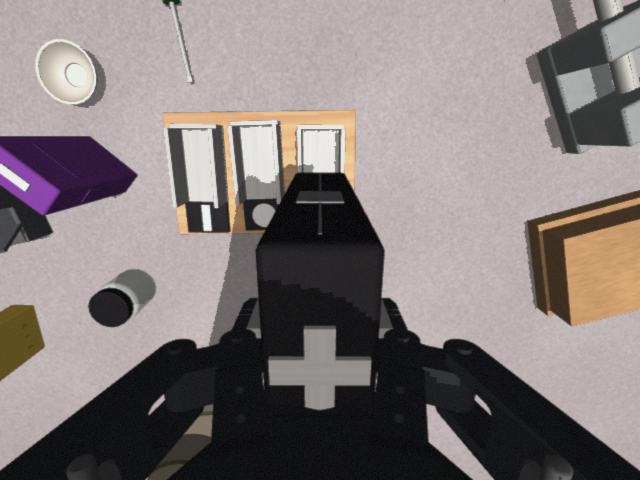

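View pics/s12.png

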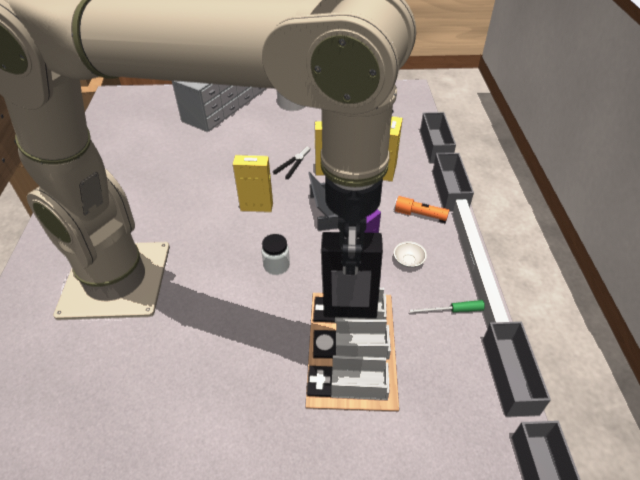

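```bash
python3 - <<'E'
from wl import *
c=load("w12.npz");o=get_obs();W=pts(c)
R=Ro.from_quat(o["ee_rot"]).as_matrix();T=(W-o["position"])@R
m=np.zeros((480,640),bool);m[320:412,262:378]=1
m&=(c["pixels"].min(2)>85)&np.isfinite(T[...,0])
q=T[m];print(len(q),np.median(q,0),(q.min(0)+q.max(0))/2)
b=T[262:320,270:372].reshape(-1,3);b=b[np.isfinite(b[:,0])]
print(len(b));
for r in (255,280,310): print(r,T[r,320],T[r,290])
for r in (180,195,215,235): print('back',r,T[r,330])
# back-face: direction of the case axis in tool x-y
b=T[180:240,322:345].reshape(-1,3);b=b[np.isfinite(b[:,0])];print(len(b),np.polyfit(b[:,1],b[:,0],1))
b=T[250:315,270:372].reshape(-1,3);b=b[np.isfinite(b[:,0])];A=np.c_[b[:,0],b[:,2],np.ones(len(b))];print(len(b),"top face slopes",np.linalg.lstsq(A,b[:,1],rcond=None)[0])
E
```

```text
4353 [-2.20286180e-03 -4.79413442e-02 -3.51726930e-05] [ 0.18562515  0.16233083 -0.00045739]
5894
255 [-0.04276925 -0.0466308   0.00028443] [-0.0430011  -0.04724901 -0.00868343]
280 [-0.03436792 -0.0462321   0.00028472] [-0.03405705 -0.0455569  -0.009072  ]
310 [-0.02392977 -0.04627287  0.00028474] [-0.02416813 -0.04669199 -0.00924526]
back 180 [-0.04825298  0.07939478  0.00693342]
back 195 [-0.0481724   0.02456189  0.00532846]
back 215 [-0.04671739 -0.01186708  0.00427494]
back 235 [-0.04658401 -0.03853975  0.00349509]
1370 [-0.01762376 -0.04713817]
6604 top face slopes [ 0.0165156  -0.00068353 -0.04585365]
```

```bash
python3 - <<'E'
from wl import *
o=get_obs();R=Ro.from_quat(o["ee_rot"]).as_matrix()
d=np.array([-.0176,1,0]);print("case down axis world",R@d)
# R_new: tool rotated about z so d -> -Z
Rn=target_R(-.0925,0,True)@Ro.from_rotvec([0,0,-.0176]).as_matrix()
print(Rn@d)
p=np.array([.579,-.311,0])-Rn@np.array([-.0028,.039,0])*[1,1,0]
for z in(.38,.142): delta(o,[p[0],p[1],z],Rn)
# also check bay in this wrist view
c=load("w12.npz");W=pts(c)
m=(abs(W[...,2]-.066)<.006)&(W[...,1]<-.24)&(W[...,1]>-.36)&(W[...,0]>.5)&(W[...,0]<.7)
n,l,s,ce=cv2.connectedComponentsWithStats(m.astype(np.uint8))
for i in range(1,n):
    if s[i,4]>30: P=W[l==i];print(s[i],P.mean(0).round(4),P.min(0).round(3),P.max(0).round(3))
E
```

```text
case down axis world [ 0.02660475 -0.00121889 -0.99980021]
[-1.80943370e-06  1.67851617e-07 -1.00015487e+00]
now [ 0.5483 -0.3068  0.397 ] t 12.23
shift [-0.0287  0.0173  0.0015] rot [ 0.0011  0.0042 -0.0266]
now [ 0.5483 -0.3068  0.397 ] t 12.23
shift [-0.0266  0.2553  0.0017] rot [ 0.0011  0.0042 -0.0266]
[272 124   9  80 362] [ 0.5942 -0.2498  0.064 ] [ 0.538 -0.255  0.06 ] [ 0.646 -0.244  0.066]
[297 129   5  43 199] [ 0.6095 -0.2835  0.064 ] [ 0.58  -0.289  0.061] [ 0.636 -0.279  0.066]
[340 129   6  44 195] [ 0.6021 -0.3428  0.064 ] [ 0.573 -0.348  0.06 ] [ 0.631 -0.337  0.066]
```

Call:
send_rows([
  [0, -0.015, 0, 0.001, 0, 0.004, -0.015],
  [0, -0.028, 0.01, 0.0015, 0.001, 0.004, -0.027],
  [0, -0.028, 0.035, 0.0015, 0.001, 0.004, -0.027],
  [0, -0.028, 0.065, 0.0015, 0.001, 0.004, -0.027],
  [0, -0.028, 0.095, 0.0015, 0.001, 0.004, -0.027],
  [0, -0.028, 0.12, 0.0015, 0.001, 0.004, -0.027],
  [0, -0.028, 0.14, 0.0015, 0.001, 0.004, -0.027],
  [0, -0.028, 0.15, 0.0015, 0.001, 0.004, -0.027],
  [0, -0.028, 0.15, 0.0015, 0.001, 0.004, -0.027],
  [0, -0.028, 0.15, 0.0015, 0.001, 0.004, -0.027],
])

```text
clock: 13.07
position: [0.577, -0.3123, 0.2478]
ee_rot: [0.027, 0.706, -0.706, -0.04]
ft_force: [-0.1, -0.5, -2.7]
grip_width: 0.463
```

```bash
cat > bay.py <<'E'
from wl import *
def bay(n):
    o=get_obs();R=Ro.from_quat(o["ee_rot"]).as_matrix()
    print("axis",(R@[-.0176,1,0]).round(4),o["ft_force"].round(2),o["clock"],o["grip_width"])
    mid=o["position"]+R@[-.0028,.039,0];d=mid[:2]-[.579,-.311];u=np.array([np.cos(-.0925),np.sin(-.0925)])
    print("bay x,y",d@u,d@[-u[1],u[0]],"bottom above floor",mid[2]-.085-.016)
    Rn=target_R(-.0925,0,True)@Ro.from_rotvec([0,0,-.0176]).as_matrix()
    p=np.array([.579,-.311,.016+.085])-Rn@np.array([-.0028,.039,0]);delta(o,p,Rn)
    wshot("w"+n)
    t=camera("side");np.savez("s"+n+".npz",**t);cv2.imwrite(f"pics/s{n}.png",cv2.resize(t["pixels"][220:430,270:440,::-1],(486,600)))
E
python3 -c "from bay import *;bay('13')"
```

```text
axis [-7.0000e-04 -4.0000e-04 -1.0002e+00] [-0.1  -0.45 -2.72] 13.0667 0.462944182193396
bay x,y 0.00018334098547270695 -0.0015140235990352918 bottom above floor 0.10771243617336396
now [ 0.577  -0.3123  0.2478] t 13.07
shift [-0.0018  0.1077 -0.0015] rot [-0.0004 -0.0016  0.0007]
```

View pics/s13.png

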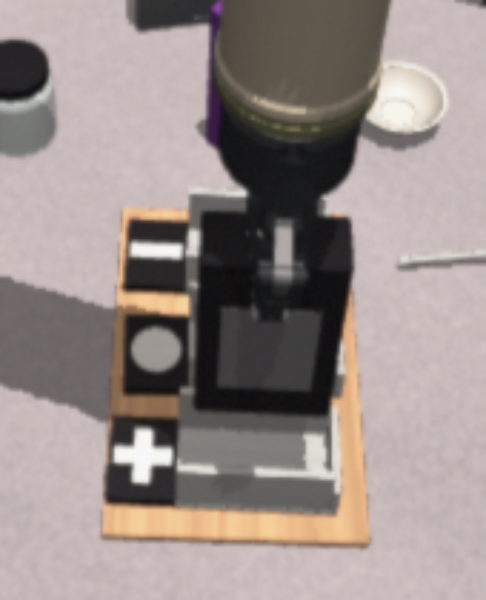

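View pics/w13.png

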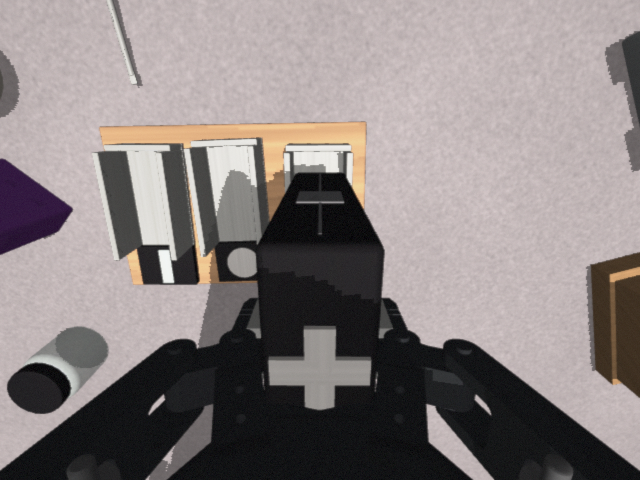

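Call:
send_rows([
  [0, -0.001, 0.01, -0.001, 0, 0, 0],
  [0, -0.002, 0.022, -0.001, 0, 0, 0],
  [0, -0.002, 0.034, -0.001, 0, 0, 0],
  [0, -0.002, 0.046, -0.001, 0, 0, 0],
  [0, -0.002, 0.057, -0.001, 0, 0, 0],
  [0, -0.002, 0.067, -0.001, 0, 0, 0],
  [0, -0.002, 0.076, -0.001, 0, 0, 0],
  [0, -0.002, 0.084, -0.001, 0, 0, 0],
  [0, -0.002, 0.09, -0.001, 0, 0, 0],
  [0, -0.002, 0.094, -0.001, 0, 0, 0],
])

```text
clock: 14.0
position: [0.5766, -0.3121, 0.152]
ee_rot: [0.027, 0.707, -0.706, -0.041]
ft_force: [0.4, 0.7, -4.2]
grip_width: 0.458
```

```bash
python3 -c "from bay import *;bay('14')"
```

```text
axis [-1.9000e-03 -1.0000e-04 -1.0002e+00] [ 0.38  0.67 -4.25] 14.0 0.4583180041560691
bay x,y -0.00021907038273635837 -0.0013010257990848648 bottom above floor 0.011916553905632565
now [ 0.5766 -0.3121  0.152 ] t 14.0
shift [-0.0004  0.0119 -0.0013] rot [-0.0002 -0.0026  0.0019]
```

View pics/s14.png

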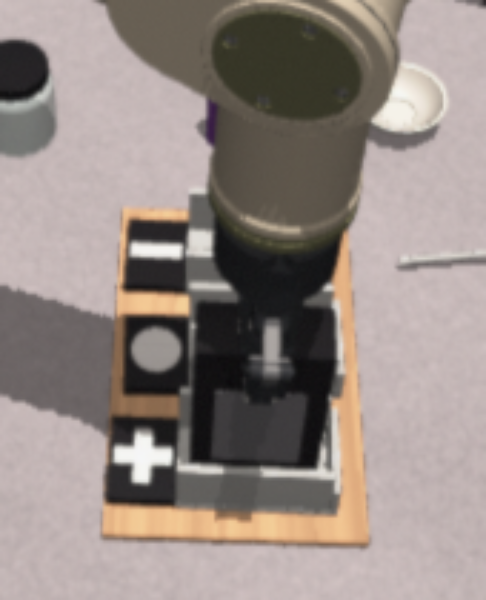

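Inside the bay, about 12 mm up. Lower slowly until contact.

Call:
send_rows([
  [0, 0, 0.003, 0, 0, 0, 0],
  [0, 0, 0.006, 0, 0, 0, 0],
  [0, 0, 0.008, 0, 0, 0, 0],
  [0, 0, 0.01, 0, 0, 0, 0],
  [0, 0, 0.01, 0, 0, 0, 0],
  [0, 0, 0.01, 0, 0, 0, 0],
])

```text
clock: 14.6
position: [0.5766, -0.3121, 0.1428]
ee_rot: [0.027, 0.706, -0.706, -0.04]
ft_force: [-0.3, 0.2, -3.5]
grip_width: 0.46
```

```bash
python3 -c "from bay import *;bay('15')"
```

```text
axis [-1.5000e-03 -3.0000e-04 -1.0002e+00] [-0.28  0.24 -3.52] 14.6 0.4604550211467459
bay x,y -0.0002503192658888889 -0.0013080454339768287 bottom above floor 0.0027450619906990575
now [ 0.5766 -0.3121  0.1428] t 14.6
shift [-0.0002  0.0027 -0.0013] rot [-0.0003 -0.0027  0.0015]
```

Call:
send_rows([
  [0, 0, 0.001, 0, 0, 0, 0],
  [0, 0, 0.002, 0, 0, 0, 0],
  [0, 0, 0.003, 0, 0, 0, 0],
  [0, 0, 0.003, 0, 0, 0, 0],
  [0, 0, 0.003, 0, 0, 0, 0],
])

```text
clock: 15.12
position: [0.5765, -0.3121, 0.1397]
ee_rot: [0.027, 0.706, -0.706, -0.04]
ft_force: [0.9, 0.2, -2.8]
grip_width: 0.459
```

```bash
python3 -c "from bay import *;bay('16')"
```

```text
axis [-1.6000e-03 -3.0000e-04 -1.0002e+00] [ 0.9   0.15 -2.81] 15.1167 0.4592308652459888
bay x,y -0.0003545012812432852 -0.0013527294431326061 bottom above floor -0.0003045988915420933
now [ 0.5765 -0.3121  0.1397] t 15.12
shift [-0.0003 -0.0003 -0.0013] rot [-0.0004 -0.0027  0.0015]
```

No contact yet; keep going in 1 mm steps.

Call:
send_rows([
  [0, 0, 0.001, 0, 0, 0, 0],
  [0, 0, 0.0015, 0, 0, 0, 0],
  [0, 0, 0.002, 0, 0, 0, 0],
  [0, 0, 0.002, 0, 0, 0, 0],
])

```text
clock: 15.55
position: [0.5766, -0.3121, 0.1382]
ee_rot: [0.027, 0.706, -0.706, -0.04]
ft_force: [-2.2, 0.5, 0.0]
grip_width: 0.458
```

```bash
python3 -c "from bay import *;bay('17')"
```

```text
axis [-1.2000e-03 -5.0000e-04 -1.0002e+00] [-2.25  0.5   0.01] 15.55 0.4583180175870615
bay x,y -0.00023088630987506045 -0.001355438010958008 bottom above floor -0.0018309567954712946
now [ 0.5766 -0.3121  0.1382] t 15.55
shift [-0.0001 -0.0018 -0.0013] rot [-0.0005 -0.0026  0.0011]
```

View pics/s17.png

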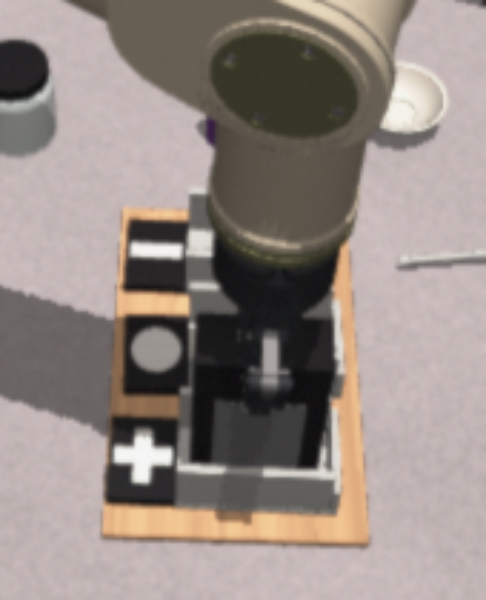

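View pics/w17.png

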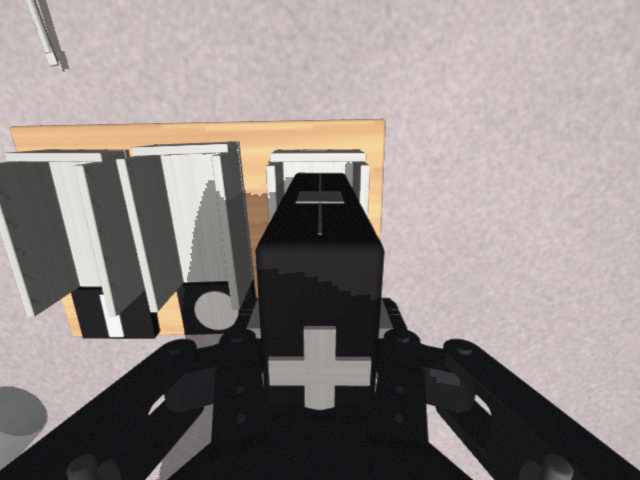

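Call:
send_rows([
  [0, 0, 0.001, 0, 0, 0, 0],
  [0, 0, 0.0015, 0, 0, 0, 0],
  [0, 0, 0.0015, 0, 0, 0, 0],
  [0, 0, 0.0015, 0, 0, 0, 0],
])

```text
clock: 15.98
position: [0.5767, -0.3122, 0.1382]
ee_rot: [-0.027, -0.706, 0.706, 0.04]
ft_force: [-5.5, 2.4, 10.7]
grip_width: 0.459
```

```bash
python3 -c "from bay import *;bay('18')"
```

```text
axis [-4.0000e-04 -1.0000e-03 -1.0002e+00] [-5.5   2.39 10.71] 15.9833 0.45885943114973576
bay x,y -7.181757160709168e-05 -0.0014767504872504205 bottom above floor -0.0018833751052004521
now [ 0.5767 -0.3122  0.1382] t 15.98
shift [-0.     -0.0019 -0.0014] rot [-0.001  -0.0028  0.0003]
```

Call:
send_rows([
  [55, 0, -0.001, 0, 0, 0, 0],
  [70, 0, -0.001, 0, 0, 0, 0],
  [100, 0, -0.001, 0, 0, 0, 0],
  [100, 0, -0.001, 0, 0, 0, 0],
  [100, 0, -0.001, 0, 0, 0, 0],
  [100, 0, -0.001, 0, 0, 0, 0],
  [100, 0, -0.001, 0, 0, 0, 0],
])

```text
clock: 16.67
position: [0.5765, -0.3121, 0.1373]
ee_rot: [0.027, 0.706, -0.706, -0.04]
ft_force: [-0.3, 0.0, -0.3]
grip_width: 0.998
```

```bash
python3 -c "from bay import *;bay('19')"
```

```text
axis [-1.4000e-03 -3.0000e-04 -1.0002e+00] [-0.25  0.04 -0.34] 16.6667 0.998284849585987
bay x,y -0.00030182171949908197 -0.001352370597738532 bottom above floor -0.002765792668528555
now [ 0.5765 -0.3121  0.1373] t 16.67
shift [-0.0002 -0.0028 -0.0013] rot [-0.0004 -0.0027  0.0014]
```

View pics/w19.png

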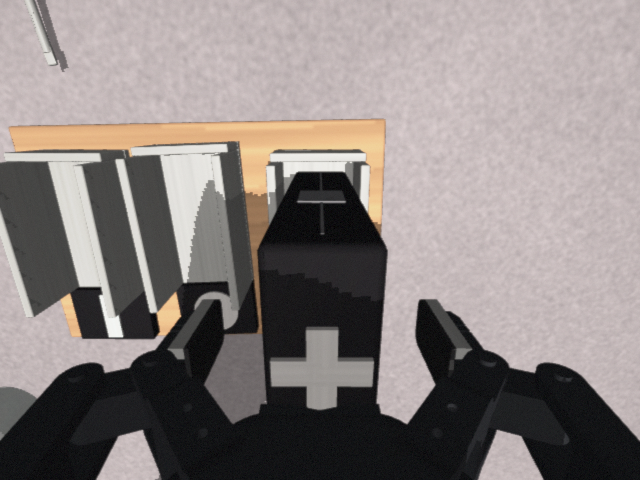

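Released and standing. Retreat straight up, then clear of the view.

Call:
send_rows([
  [100, 0, -0.02, 0, 0, 0, 0],
  [100, 0, -0.05, 0, 0, 0, 0],
  [100, 0, -0.085, 0, 0, 0, 0],
  [100, 0, -0.12, 0, 0, 0, 0],
  [100, 0, -0.16, 0, 0, 0, 0],
  [100, 0, -0.2, 0, 0, 0, 0],
  [100, 0, -0.2, 0.04, 0, 0, 0],
  [100, 0, -0.2, 0.08, 0, 0, 0],
  [100, 0, -0.2, 0.12, 0, 0, 0],
  [100, 0, -0.2, 0.16, 0, 0, 0],
])

```text
clock: 17.6
position: [0.5647, -0.4732, 0.3379]
ee_rot: [-0.027, -0.706, 0.706, 0.04]
ft_force: [0.7, -0.6, -0.5]
grip_width: 1.0
```

Call:
send_rows([
  [100, 0.03, 0, 0.03, 0, 0, 0],
  [100, 0.06, 0, 0.06, 0, 0, 0],
  [100, 0.09, 0, 0.09, 0, 0, 0],
  [100, 0.11, 0, 0.12, 0, 0, 0],
  [100, 0.11, 0, 0.12, 0, 0, 0],
  [100, 0.11, 0, 0.12, 0, 0, 0],
])

```text
clock: 18.1
position: [0.4415, -0.583, 0.3393]
ee_rot: [-0.028, -0.706, 0.706, 0.042]
ft_force: [0.9, -0.2, 0.6]
grip_width: 1.0
```

```bash
python3 - <<'E'
from wl import *
o=get_obs();print(o["position"],o["clock"],o["ft_force"])
for n in("top","side"):
    c=camera(n);cv2.imwrite(f"pics/{n}20.png",c["pixels"][:,:,::-1]);np.savez(f"{n}20.npz",**c)
    W=pts(c)
    for t,p in(("cross",[.579,-.311,.186]),("bar",[.6011,.2316,.18]),("round",[.5954,.2731,.18])):
        u,v=map(int,proj(c,np.array(p)));b=(u-14,v-14,u+14,v+14)
        for a,ce,m in blobs(c,b,100,30): print(n,t,a,ce.round(1),ray(c,*ce,p[2]+.002).round(4))
    if n=="side":
        m=(W[...,2]>.178)&(abs(W[...,0]-.58)<.06)&(abs(W[...,1]+.31)<.04);P=W[m];print("top z",len(P),P.mean(0),np.median(P[:,2]))
E
```

```text
[ 0.4415236  -0.58299243  0.33926838] 18.1 [ 0.85439864 -0.19433854  0.58215608]
top cross 229 [482.2 212.7] [ 0.5773 -0.3196  0.188 ]
top bar 92 [226.1 209.4] [0.6011 0.2314 0.182 ]
top round 144 [195.2 213.4] [0.5943 0.2987 0.182 ]
top round 174 [207.1 212.5] [0.5954 0.2729 0.182 ]
side cross 200 [362.4 338.1] [ 0.5788 -0.3137  0.188 ]
side bar 114 [349.4 147. ] [0.6006 0.2754 0.182 ]
side bar 55 [351.2 157.7] [0.6016 0.2293 0.182 ]
side round 245 [351.2 142.1] [0.6069 0.2969 0.182 ]
side round 55 [351.2 157.7] [0.6016 0.2293 0.182 ]
top z 973 [ 0.57796969 -0.31670924  0.18469952] 0.18484329167499247
```

View pics/side20.png

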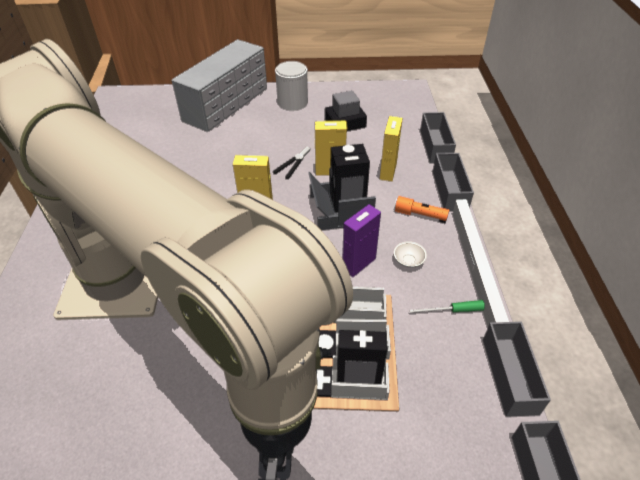

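View pics/top20.png

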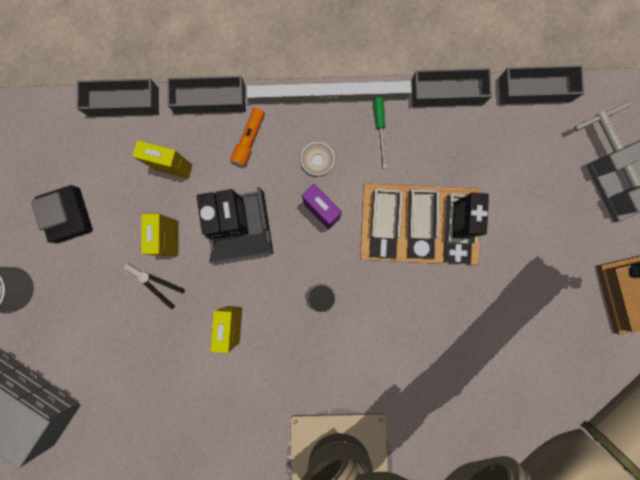

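```bash
python3 - <<'E'
from wl import *
c=load("top20.npz")
for a,ce,m in blobs(c,(468,198,490,226),150,30): print(a,ce.round(1),ray(c,*ce,.188).round(4))
for a,ce,m in blobs(load("side20.npz"),(350,326,376,350),150,30): print(a,ce.round(1),ray(load("side20.npz"),*ce,.188).round(4))
W=pts(c);m=(W[...,2]>.18)&(abs(W[...,0]-.58)<.08)&(abs(W[...,1]+.31)<.06);P=W[m];print(len(P),P.mean(0),P[:,2].std(),cv2.minAreaRect((P[:,:2]*1000).astype(np.float32)))
A=np.c_[P[:,:2],np.ones(len(P))];print("tilt",np.linalg.lstsq(A,P[:,2],rcond=None)[0][:2])
E
```

```text
104 [479.  212.8] [ 0.5774 -0.3127  0.188 ]
169 [362.5 338.2] [ 0.579 -0.314  0.188]
761 [ 0.57647505 -0.31160408  0.18508143] 0.0023487117314339428 ((576.62060546875, -312.0968017578125), (41.417510986328125, 89.9485855102539), 84.9823989868164)
tilt [-0.00087577  0.00218529]
```

Case centre is about (0.578, -0.3125) against the bay's (0.579, -0.311). Its top is level at about 0.185 and its yaw is about -5°. All within tolerance, so I'm handing in.

```bash
python3 -c "
from workcell import *
print(hand_in())"
```

```text
the job is handed in; nothing more can be done
None
```

The cross case is standing upright in the cross-labelled bay, released and fully down, and the job is handed in at about 18 s of the 62 s allowed.

- **What I did:** I tipped the case forward with the shut fingers behind its top edge until it leaned by itself on the slope. I then gripped it at the same tilt, lifted it out, turned it upright, and lowered it until the floor pushed back (about 10 N, no further descent) before letting go.
- **Final position:** the case centre measures about (0.578, -0.3125) m, against a bay centre of about (0.579, -0.311). Its top is at about 0.185 m where 0.186 is expected, tilt is about 0.002 rad, and its direction is about -5°, matching the bay.
- **Other things:** the round and slot cases read within about 1 mm of their start positions in the top view and are upright. The jar and dish look unmoved there, and I did not touch the purple or yellow look-alikes.
- **Disagreements:**
  - The cameras differ by 2–5 mm from each other, which is well within tolerance.
  - Contact came about 2 mm lower than I had calculated.
  - In the first pass of the final check, some markers picked up stray bright pixels nearby. I re-measured only the cross case with a tighter crop.

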